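# Scoop damper cylinders out of a tilting pan

### The job

Raise the shallow aluminium pan by its red bar so that all four orange damper cylinders roll down into a heap at its low end; the stiff hinge holds the pan tilted when you let go. Then take the blue scoop by its handle, gather all four cylinders from the low end in one scoopful, lift them out clear of the pan, and tip them into the green bin. Put the scoop back upright on its yellow mat, and do not touch the cylinders with the fingers or disturb the other things on the bench.

Things in the scene. Friction and masses are not known exactly. Their poses are not given: they have to be found in the camera images.
- pan (a joint): Tilt of the shallow aluminium pan about the hinge at its low end, rad: 0 flat, grows as the red bar is raised, stop at 0.55. The hinge is stiff (1.2 N m of friction: 6 to 9 N at the bar) and holds the pan where it is left; a hard push down on its raised half lowers it. Cylinders start rolling at about 0.1 rad and are down by 0.4, unless two jam askew (raise it more or shake).
- pan_low (a point): Mid-width in the pan, where floor and low end wall meet; on the hinge axis, 36 mm above the bench, so it stays put. Axes turn with the pan: x along the floor to the red bar (uphill), z out of the floor, y along the hinge. Inside, the pan is 250 mm (x) by 94 mm (y); walls 3 mm thick, 28 mm high over the floor, the low end wall 60 mm, with a 45-degree strip filling its foot (9 mm out and up).
- pan_bar (a point): Centre of the red lifting bar: round, 12 mm thick, 84 mm long along pan y, at x = 295, z = 18 mm from pan_low; 36 mm of free space between it and the pan's end wall; two 8 mm rods at y = +-36 mm carry it. Pinch it from above, one finger on its pan side, one outside. Axes as pan_low.
- damper1: Damper cylinder, orange with a black and a steel end: 20 mm thick, 78 mm long with rounded ends, 40 g nominal, polished, lightly oiled, slippery (friction 0.15), free to roll. Origin at its centre, y along its length.
- damper2: Damper cylinder, orange with a black and a steel end: 20 mm thick, 78 mm long with rounded ends, 40 g nominal, polished, lightly oiled, slippery (friction 0.15), free to roll. Origin at its centre, y along its length.
- damper3: Damper cylinder, orange with a black and a steel end: 20 mm thick, 78 mm long with rounded ends, 40 g nominal, polished, lightly oiled, slippery (friction 0.15), free to roll. Origin at its centre, y along its length.
- damper4: Damper cylinder, orange with a black and a steel end: 20 mm thick, 78 mm long with rounded ends, 40 g nominal, polished, lightly oiled, slippery (friction 0.15), free to roll. Origin at its centre, y along its length.
- scoop: Blue scoop, 140 g. Origin mid-underside, x from mouth to handle, z up. Flat floor 2 mm thick, 86 mm wide, from lip (x = -50 mm) to back wall (x = 46); sides 24 to 32 mm high from x = -42 back, inside width 84 mm at the mouth, 80 at the back. Behind (x = 49 to 75, from z = 14 up) an upright handle 26 by 22 mm (y), black up to z = 115, with a yellow 32 by 22 mm cap up to 123.
- scoop_lip (a point): Middle of the lower edge of the scoop's lip (the front edge of the floor, x = -50 mm, z = 0 in the scoop's frame). Axes as the scoop's.
- scoop_grip (a point): Point inside the scoop's black handle on its axis, 95 mm above the underside (x = 62 mm in the scoop's frame); pinch here across its 22 mm (scoop y), from above. Axes as the scoop's.
- bin: Green open bin fixed to the bench, 150 mm (x) by 130 mm (y), walls 4 mm thick and 55 mm high, floor 4 mm. Origin at the centre of its underside.
- mat: Yellow mat fixed to the bench, 150 mm (x) by 120 mm (y), 3 mm thick, on which the scoop stands. Origin at the centre of its underside.
- spray_can: White spray can with a red cap, 52 mm thick, 170 mm tall; origin under it. Leave alone.
- oil_bottle: Small clear bottle, 44 mm thick, 110 mm tall; origin under it. Leave alone.
- driver: Grey-handled screwdriver lying on the bench, 190 mm long along x; origin at its middle, on the bench. Leave alone.
- brush: Red-handled brush lying on the bench, 200 mm long along x; origin at its middle, on the bench. Leave alone.
- wrench: Steel wrench lying on the bench, 170 mm long along x; origin at its middle, on the bench. Leave alone.
Not all that is in view belongs to the job. Leave any pink look-alike of the damper4 alone. Leave any turquoise look-alike of the damper3 alone.

How it is judged:
By the outcome, as a careful person would: the job done as asked, in the order asked, and still so for the second after the job is handed in, with the robot touching nothing.
It also fails if it takes over 72 s, if anything falls off the work surface, if the arm or the gripper's body presses on something with over 40 N, if the wrist force passes 120 N, or if a joint passes its speed limit or range.

### The arm

A 6-joint arm with a two-finger parallel gripper is mounted at the origin on the work surface. World frame = base frame: x ahead of the robot, y to its left, z up, the work surface at z = 0. Lengths are in m, angles in degrees, forces in N, time in s.
With the tool pointing down it reaches from about 0.15 to 0.775 m from the base axis. Payload 6.1 kg.
Tool frame: the origin (TCP) lies at the very end of the fingers, on their centre line; the grasp point (between the pads) lies 19 mm behind it; z points along the fingers, x is the direction in which the jaws open and shut, and the axes are right-handed (so a half turn about z gives the same grasp; the last joint's range is limited). The gripper opens to 85 mm and grips with 20 to 120 N. Pads are 22 mm wide; open, the fingers measure 114 mm over their backs; the gripper's body (76 mm by 85 mm) begins 54 mm behind the grasp point. The pads swing forward as they close: fully open they stand 13 mm farther back than shut.
Start: joints at [-72.594, 7.208, -2.269, 80.523, 0, 90], TCP at [0.157, -0.501, 0.231] pointing down, gripper open.
Joint ranges: [-155.77, 155.77], [-54.66, 111.73], [-72.52, 77.12], [-102.08, 115.82], [-83.92, 84.16], [-180, 180]. Speed limits (degrees/s): [136.94, 136.94, 172.46, 180, 180, 180].

### API

Orientations are given as a 3x3 rotation matrix whose columns are the frame's x, y, z axes.
In Python, from rig import env gives the robot as it stands. The module is installed in compiled form; this text tells all that it offers.
- The arm moves only by the tool send_rows, never from a script. Its argument "motion" is text: rows parted by semicolons, each of 6 numbers parted by spaces: the shift along the tool's x, y, z in cm, then the turn, a rotation vector about the tool's x, y, z in degrees. A call has 1 to 20 rows; each row is the pose to reach, as a shift and turn from the pose commanded when the call began, along the tool's axes at that moment; what a row does not reach only later rows make up. A row lasts 1/12 s, in which the tool goes at most 41.7 mm and 7.16 degrees, less where a joint would pass 70% of its speed; a pose out of reach is approached as far as the arm can. A call with a gripper value outside its range is refused whole. "claw" is the opening, from 0 (shut) to 1 (fully open), set as the call begins (left out, the last holds). The fingers move at their own pace and stop on an object; "newtons" is the grip in N (left out, the last holds). Time passes only in rows, so rows that repeat a pose let the fingers close. It gives the time, the measured TCP pose, the force and the opening at its end, in the units of the state.
- env.read_state(): the state, without advancing time (a new reading comes with each control period).
- env.snapshot(name): name is "side" or "top"; returns (picture, depth): 480x640x3 uint8, blue, green, red; 480x640 float32, m along the optical axis (not along the pixel's ray), 0 where there is no reading.
- env.get_calibration(name): a dict with "camera_matrix" (3x3 intrinsics, pixels), "world_from_camera" (4x4, takes a point from camera to world coordinates). Camera axes: x right, y down, z forward; pixel columns grow to the right and rows downward; lengths in m; the calibration is good to about 2 mm. A picture is of the moment at which its call begins. get_calibration takes no time and is no camera call.
- env.finish_job(): hands the job in, once; it reports no verdict.
The state is a dict: "time": time; "joint_pos": joint angles; "qd": joint speeds; "effort": joint torques, N m; "ee_pos": TCP position; "tool_rot": TCP orientation; "contact_force": force on the tool from outside, world axes, zero at the start; "moment": the same for the moment, N m; "grip_width": finger opening in m.
Only numpy, scipy, OpenCV 4.12 (cv2) and the standard library are available. Lean on these libraries where they do the work, as an engineer would, in place of code of your own. Each camera call takes 0.05 s, during which the arm holds its last target.

## Working session

There is one attempt and no reset: what is moved stays moved. The work goes in short steps, Python scripts to look and compute and a tool call to move; the robot and the scene stay as the last step left them, time stands still between calls to the robot, and variables do not carry over. Pictures are saved under pics/ and viewed, and the job is handed in when it is done.

Besides the shell and the picture viewer there is one more tool, called after "Emit:" as name(argument=value, ...) on one line, values as JSON. send_rows: Moves the arm, as the interface text tells. Its arguments: {"type":"object","properties":{"motion":{"type":"string"},"claw":{"type":"number"},"newtons":{"type":"number"}},"required":["motion"]}

```bash
mkdir -p pics; ls
cat > h.py <<'E'
import numpy as np, cv2
from rig import env
def snap(name,fn):
    p,d=env.snapshot(name); cv2.imwrite('pics/'+fn+'.png',p); np.save('pics/'+fn+'.npy',d); return p,d
def world(name,d):
    c=env.get_calibration(name);K=np.array(c['camera_matrix']);T=np.array(c['world_from_camera'])
    v,u=np.mgrid[:d.shape[0],:d.shape[1]]
    P=np.stack([(u-K[0,2])/K[0,0]*d,(v-K[1,2])/K[1,1]*d,d],-1)
    return P@T[:3,:3].T+T[:3,3]
E
python3 - <<'E'
from h import *
print(env.read_state())
for n in('top','side'):
    p,d=snap(n,n+'0'); print(env.get_calibration(n))
E
```

```text
pics
{'time': 0.0, 'joint_pos': array([-7.25938713e+01,  7.24317652e+00, -2.32788940e+00,  8.05252474e+01,
       -9.80097223e-05,  8.99994067e+01]), 'qd': array([ 0.02202685, -0.03454937, -0.16576302, -0.0204438 ,  0.07855503,
        0.07339643]), 'effort': array([ 3.91447364e-03, -4.35925841e+01,  3.52917767e+01,  1.75037747e-02,
        6.85336119e-06, -4.82712409e-06]), 'ee_pos': array([ 0.15692151, -0.50055121,  0.23049918]), 'tool_rot': array([[ 2.99152321e-01, -9.54205237e-01, -5.04486756e-04],
       [-9.54203890e-01, -2.99152746e-01,  1.60349765e-03],
       [-1.68098445e-03,  1.69318271e-06, -9.99998587e-01]]), 'contact_force': array([ 0.51723419, -0.44044078,  0.1386871 ]), 'moment': array([-0.0081432 , -0.05300003,  0.00631234]), 'grip_width': 0.08592983653778345}
{'camera_matrix': array([[605.81808022,   0.        , 311.79380934],
       [  0.        , 605.81808022, 243.57006762],
       [  0.        ,   0.        ,   1.        ]]), 'world_from_camera': array([[-0.00681274, -0.99623484,  0.08642755,  0.4326144 ],
       [-0.99989149,  0.00565779, -0.01360108,  0.01101281],
       [ 0.01306088, -0.08651083, -0.99616529,  1.30862651],
       [ 0.        ,  0.        ,  0.        ,  1.        ]])}
{'camera_matrix': array([[480.40802548,   0.        , 320.58053011],
       [  0.        , 480.40802548, 242.54935542],
       [  0.        ,   0.        ,   1.        ]]), 'world_from_camera': array([[-8.89545446e-01, -3.12820542e-01,  3.32944752e-01,
         1.56175817e-01],
       [-4.56845782e-01,  6.10558917e-01, -6.46923288e-01,
         7.42430527e-01],
       [-9.11493761e-04, -7.27572070e-01, -6.86030649e-01,
         8.49459783e-01],
       [ 0.00000000e+00,  0.00000000e+00,  0.00000000e+00,
         1.00000000e+00]])}
```

View pics/top0.png

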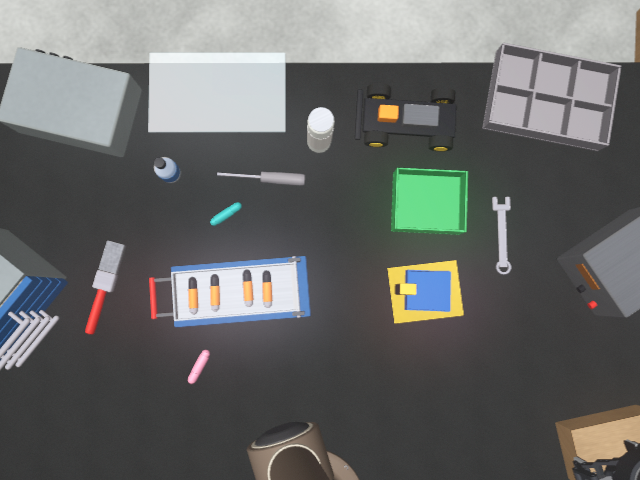

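View pics/side0.png

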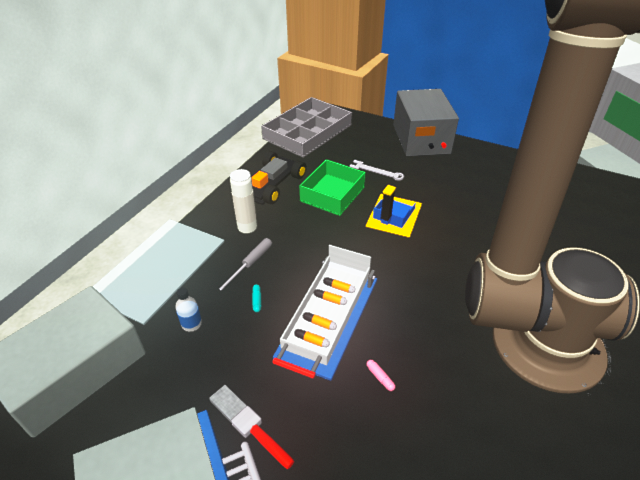

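The top view shows the pan with its bar at left (153,298) and its low end at right (~302,288). The scoop is on the mat with its handle at (407,290) and its mouth to the right, and the bin is at (430,200). The pink and turquoise look-alikes lie outside the pan. Next I'll measure positions.

```bash
cat > m.py <<'E'
from h import *
p=cv2.imread('pics/top0.png');d=np.load('pics/top0.npy');W=world('top',d)
hsv=cv2.cvtColor(p,cv2.COLOR_BGR2HSV)
def comp(name,lo,hi,box,zr=None):
    m=cv2.inRange(hsv,lo,hi)>0
    b=np.zeros_like(m);x0,y0,x1,y1=box;b[y0:y1,x0:x1]=1;m&=b.astype(bool)&(d>0)
    if zr: m&=(W[...,2]>zr[0])&(W[...,2]<zr[1])
    P=W[m]; r=cv2.minAreaRect((P[:,:2]*1000).astype(np.float32))
    print(name,m.sum(),'mean',P.mean(0).round(4),'zpct',np.percentile(P[:,2],[5,50,95]).round(4),'rect',np.round(r[0],1),np.round(r[1],1),round(r[2],1))
    return P
comp('bar',(0,120,60),(8,255,255),(140,260,165,330))
comp('cap',(22,120,60),(35,255,255),(380,255,470,330),(.1,.15))
comp('mat',(22,120,60),(35,255,255),(380,255,470,330),(-.01,.02))
comp('scoop',(100,120,60),(130,255,255),(380,255,470,330))
comp('bin',(45,120,60),(75,255,255),(380,150,480,250))
comp('binrim',(45,120,60),(75,255,255),(380,150,480,250),(.045,.065))
comp('base',(100,100,60),(130,255,255),(150,240,330,340))
for i,b in enumerate([(185,270,201,320),(205,270,222,318),(240,265,256,312),(258,265,275,312)]): comp('d%d'%i,(5,120,60),(20,255,255),b)
# pan low wall points etc: z profile
m=(d>0); sub=W[225:345,140:320]
for px in [(276,290),(230,292),(180,295),(290,265),(296,290),(298,290),(300,290),(302,290),(304,290),(306,290),(300,300),(300,275),(310,290),(60,400),(330,240)]:
    print(px,W[px[1],px[0]].round(4))
E
python3 m.py
python3 - <<'E'
from h import *
p=cv2.imread('pics/top0.png')
cv2.imwrite('pics/z0.png',cv2.resize(p[230:350,140:320],None,fx=4.4,fy=4.4,interpolation=cv2.INTER_CUBIC))
cv2.imwrite('pics/z1.png',cv2.resize(p[150:340,370:530],None,fx=3,fy=3,interpolation=cv2.INTER_CUBIC))
E
```

```text
bar 243 mean [0.4315 0.3219 0.0563] zpct [0.0521 0.0586 0.0635] rect [432.6 328.8] [88.4 27.6] 4.9
cap 179 mean [ 0.4459 -0.1909  0.1254] zpct [0.1218 0.1256 0.1286] rect [ 446.1 -191.4] [30.4 21.6] 88.7
mat 1848 mean [ 0.4385 -0.2478  0.0029] zpct [-0.0017  0.0028  0.0073] rect [ 441.6 -251. ] [120.5 153.1] 6.3
scoop 1551 mean [ 0.4427 -0.2582  0.0067] zpct [0.0009 0.0052 0.025 ] rect [ 443.3 -253. ] [98.6 83.1] 88.4
bin 4758 mean [ 0.6368 -0.2616  0.0147] zpct [-0.      0.0056  0.0552] rect [ 632.8 -264.2] [167.7 131. ] 87.1
binrim 661 mean [ 0.6338 -0.2573  0.0536] zpct [0.0466 0.0541 0.0586] rect [ 633.2 -256.4] [151.6 130.8] 87.0
base 1790 mean [0.4443 0.1193 0.0118] zpct [0.0073 0.0118 0.0163] rect [444.9 146.9] [129.5 289.3] 4.2
d0 162 mean [0.43   0.2394 0.054 ] zpct [0.0484 0.054  0.0588] rect [430.4 239.4] [16.7 37.1] 89.8
d1 154 mean [0.4359 0.1948 0.0537] zpct [0.0486 0.0537 0.0583] rect [436.3 194.4] [17.  37.1] 89.5
d2 154 mean [0.4453 0.1263 0.054 ] zpct [0.0488 0.0539 0.0593] rect [445.3 126.7] [39.  16.2] 5.4
d3 154 mean [0.4435 0.0871 0.0541] zpct [0.0493 0.054  0.0583] rect [443.2  87.3] [39.2 16.6] 4.0
(276, 290) [0.4459 0.0694 0.0317]
(230, 292) [0.4424 0.1653 0.0363]
(180, 295) [0.4368 0.2695 0.0358]
(290, 265) [0.4979 0.0397 0.0387]
(296, 290) [0.445  0.0266 0.0998]
(298, 290) [0.4458 0.0234 0.0111]
(300, 290) [0.4458 0.0191 0.0145]
(302, 290) [0.4458 0.0149 0.0133]
(304, 290) [0.4457 0.0106 0.016 ]
(306, 290) [0.4457 0.0064 0.0127]
(300, 300) [0.4246 0.0193 0.0123]
(300, 275) [0.4779 0.019  0.0085]
(310, 290) [ 0.4458 -0.0023 -0.0016]
(60, 400) [0.2181 0.5262 0.001 ]
(330, 240) [ 0.5538 -0.0465 -0.0012]
```

View pics/z0.png

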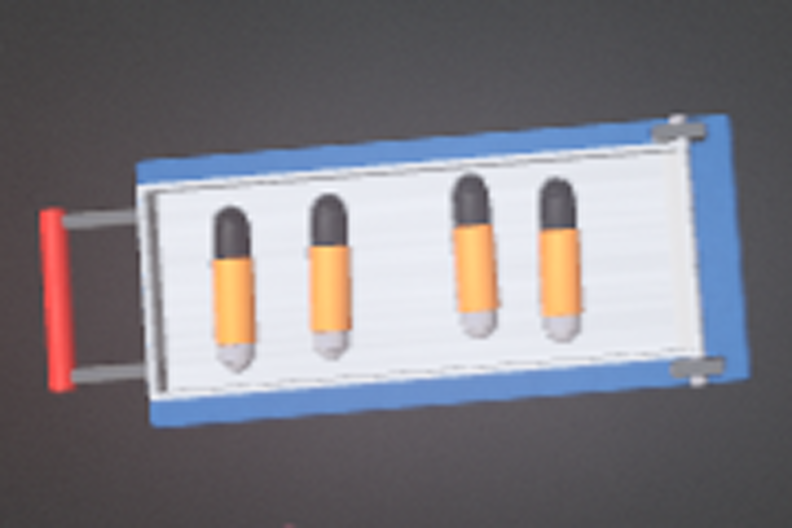

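View pics/z1.png

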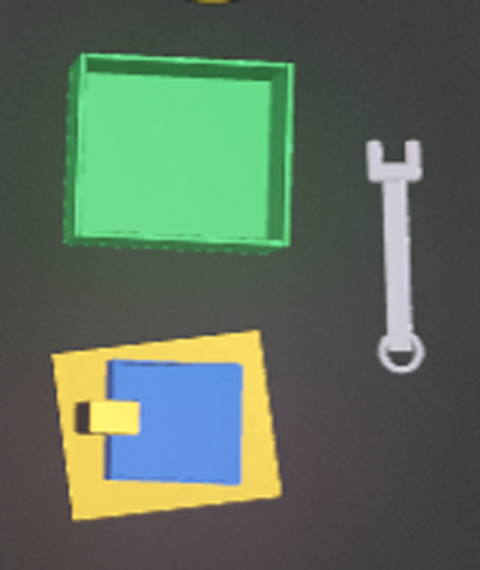

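```bash
cat >> h.py <<'E'
def onplane(name,uv,z):
    c=env.get_calibration(name);K=np.array(c['camera_matrix']);T=np.array(c['world_from_camera'])
    uv=np.atleast_2d(np.asarray(uv,float)); r=np.c_[(uv[:,0]-K[0,2])/K[0,0],(uv[:,1]-K[1,2])/K[1,1],np.ones(len(uv))]@T[:3,:3].T
    return T[:3,3]+r*((z-T[2,3])/r[:,2])[:,None]
def proj(name,P):
    c=env.get_calibration(name);K=np.array(c['camera_matrix']);T=np.array(c['world_from_camera'])
    q=(np.atleast_2d(P)-T[:3,3])@T[:3,:3]; q=q@K.T; return q[:,:2]/q[:,2:]
E
python3 - <<'E'
from h import *
f=lambda L:[(140+(x+.5)/4.4-.5,230+(y+.5)/4.4-.5) for x,y in L]
print('bar',onplane('top',f([(41,210),(62,209),(50,391),(72,389)]),.054).round(4))
print('side outer',onplane('top',f([(138,185),(684,143),(155,399),(700,354)]),.064).round(4))
print('lowwall top',onplane('top',f([(684,143),(700,354),(667,145),(680,352)]),.096).round(4))
g=lambda L:[(370+(x+.5)/3-.5,150+(y+.5)/3-.5) for x,y in L]
print('cap',onplane('top',g([(89,402),(138,401),(140,432),(90,434)]),.126).round(4))
print('mat',onplane('top',g([(52,354),(260,331),(281,494),(73,520)]),.003).round(4))
print('lip',onplane('top',g([(242,364),(240,485)]),.005).round(4))
print('bin',onplane('top',g([(82,54),(294,64),(288,246),(66,242)]),.055).round(4))
E
```

```text
bar [[0.4735 0.3302 0.054 ]
 [0.4739 0.3204 0.054 ]
 [0.3892 0.3246 0.054 ]
 [0.3901 0.3144 0.054 ]]
side outer [[0.4845 0.2828 0.064 ]
 [0.5025 0.0287 0.064 ]
 [0.3855 0.2737 0.064 ]
 [0.4044 0.0217 0.064 ]]
lowwall top [[0.5007 0.0282 0.096 ]
 [0.4052 0.0214 0.096 ]
 [0.4999 0.036  0.096 ]
 [0.4061 0.0304 0.096 ]]
cap [[ 0.4557 -0.1755  0.126 ]
 [ 0.4561 -0.2075  0.126 ]
 [ 0.436  -0.2083  0.126 ]
 [ 0.4349 -0.1757  0.126 ]]
mat [[ 0.4927 -0.1689  0.003 ]
 [ 0.5084 -0.3195  0.003 ]
 [ 0.3914 -0.3314  0.003 ]
 [ 0.374  -0.1818  0.003 ]]
lip [[ 0.4846 -0.3054  0.005 ]
 [ 0.3981 -0.3016  0.005 ]]
bin [[ 0.7007 -0.1865  0.055 ]
 [ 0.6929 -0.3355  0.055 ]
 [ 0.5645 -0.3276  0.055 ]
 [ 0.5681 -0.1728  0.055 ]]
```

```bash
cat >> h.py <<'E'
from scipy.spatial.transform import Rotation as Ro
PL=np.array([.4532,.0282,.036]); PY=np.radians(94.2)
def Rz(a): return Ro.from_euler('z',a).as_matrix()
def down(hdg,):  # tool x heading deg, pointing down
    h=np.radians(hdg); x=np.array([np.cos(h),np.sin(h),0]); z=np.array([0,0,-1.]); return np.c_[x,np.cross(z,x),z]
def rel(pos,R,cur=None):
    s=env.read_state() if cur is None else cur
    p0,R0=s['ee_pos'],s['tool_rot']
    return np.r_[R0.T@(np.array(pos)-p0)*100, Ro.from_matrix(R0.T@R).as_rotvec(degrees=True)]
def st():
    s=env.read_state(); print('t',round(s['time'],2),'q',s['joint_pos'].round(1),'p',s['ee_pos'].round(4),'F',s['contact_force'].round(1),'w',round(s['grip_width'],4)); print(s['tool_rot'].round(3)); return s
def fmt(v): return ' '.join('%.2f'%x for x in v)
E
python3 - <<'E'
from h import *
print(fmt(rel([.4317,.3224,.12],down(94.2))))
print(fmt(rel([.4317,.3224,.035],down(94.2))))
E
```

```text
-70.30 -50.83 11.16 -0.12 0.01 -166.80
-70.29 -50.83 19.66 -0.12 0.01 -166.80
```

Emit:
send_rows(motion="-70.3 -50.8 7 0 0 -166.8;-70.3 -50.8 7 0 0 -166.8;-70.3 -50.8 7 0 0 -166.8;-70.3 -50.8 7 0 0 -166.8;-70.3 -50.8 7 0 0 -166.8;-70.3 -50.8 7 0 0 -166.8;-70.3 -50.8 7 0 0 -166.8;-70.3 -50.8 7 0 0 -166.8;-70.3 -50.8 7 0 0 -166.8;-70.3 -50.8 7 0 0 -166.8;-70.3 -50.8 7 0 0 -166.8;-70.3 -50.8 7 0 0 -166.8;-70.3 -50.8 7 0 0 -166.8;-70.3 -50.8 7 0 0 -166.8;-70.3 -50.8 7 0 0 -166.8;-70.3 -50.8 7 0 0 -166.8;-70.3 -50.8 7 0 0 -166.8;-70.3 -50.8 7 0 0 -166.8;-70.3 -50.8 7 0 0 -166.8;-70.3 -50.8 7 0 0 -166.8", claw=0.45, newtons=40)

```text
time: 1.77
ee_pos: [0.4197, 0.2892, 0.1636]
tool_rot: [[0.325, 0.946, -0.0], [0.946, -0.325, -0.0], [-0.001, -0.0, -1.0]]
contact_force: [0.4, 0.0, 0.8]
grip_width: 0.0385
```

Run:
```python
from h import *
st()
print(fmt(rel([.4317,.3224,.12],down(94.2))))
```

```text
t 1.77 q [ 34.6   6.1 -12.   71.9  -0.   53.5] p [0.4197 0.2892 0.1636] F [0.4 0.  0.8] w 0.0385
[[ 0.325  0.946 -0.   ]
 [ 0.946 -0.325 -0.   ]
 [-0.001 -0.    -1.   ]]
3.53 0.06 4.36 -0.02 0.03 -23.15
```

Emit:
send_rows(motion="3.5 0.1 4.4 0 0 -23.1;3.5 0.1 4.4 0 0 -23.1;3.5 0.1 4.4 0 0 -23.1;3.5 0.1 4.4 0 0 -23.1;3.5 0.1 4.4 0 0 -23.1;3.5 0.1 4.4 0 0 -23.1")

```text
time: 2.27
ee_pos: [0.4322, 0.3196, 0.1199]
tool_rot: [[-0.064, 0.998, -0.001], [0.998, 0.064, -0.0], [-0.0, -0.001, -1.0]]
contact_force: [0.4, 0.5, -0.1]
grip_width: 0.0384
```

Run:
```python
from h import *
st()
p,d=snap('side','side1');snap('top','top1')
print(fmt(rel([.4317,.3224,.035],down(94.2))))
```

```text
t 2.27 q [ 36.5   9.9 -13.1  67.    0.   32.8] p [0.4322 0.3196 0.1199] F [ 0.4  0.5 -0.1] w 0.0384
[[-0.064  0.998 -0.001]
 [ 0.998  0.064 -0.   ]
 [-0.    -0.001 -1.   ]]
0.29 -0.05 8.54 0.01 -0.00 -0.52
```

View pics/side1.png

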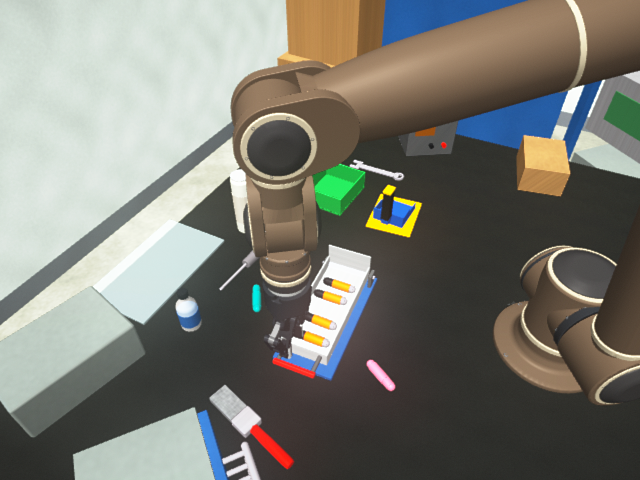

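Emit:
send_rows(motion="0.3 0 3 0 0 -0.5;0.3 0 6 0 0 -0.5;0.3 0 8.5 0 0 -0.5;0.3 0 8.5 0 0 -0.5;0.3 0 8.5 0 0 -0.5")

```text
time: 2.78
ee_pos: [0.4315, 0.3219, 0.0348]
tool_rot: [[-0.073, 0.997, -0.002], [0.997, 0.073, -0.002], [-0.001, -0.002, -1.0]]
contact_force: [-0.0, 0.3, 0.7]
grip_width: 0.038
```

Run:
```python
from h import *
st()
p,d=snap('side','side2');q,_=snap('top','top2')
cv2.imwrite('pics/z2.png',np.hstack([cv2.resize(p[280:400,220:340],None,fx=3.2,fy=3.2),cv2.resize(q[240:360,100:220],None,fx=3.2,fy=3.2)]))
print(fmt(rel([.4317,.3224,.035],down(94.2))))
```

```text
t 2.78 q [ 36.7  13.  -20.6  56.6   0.   32.5] p [0.4315 0.3219 0.0348] F [-0.   0.3  0.7] w 0.038
[[-0.073  0.997 -0.002]
 [ 0.997  0.073 -0.002]
 [-0.001 -0.002 -1.   ]]
-0.07 -0.15 0.21 0.11 -0.07 0.02
```

View pics/z2.png

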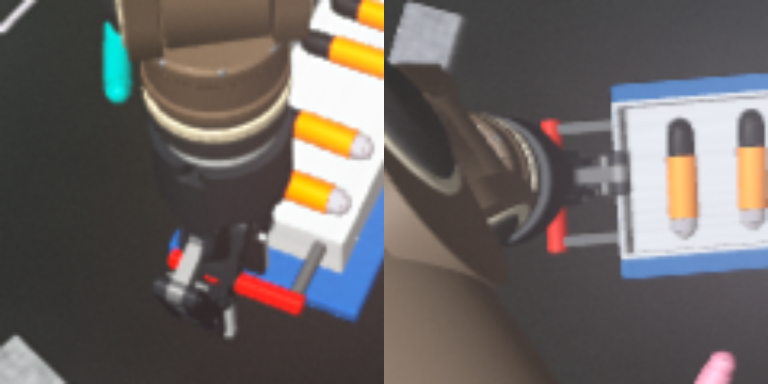

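The fingers straddle the bar, one on each side. Closing now.

Emit:
send_rows(motion="0 0 0 0 0 0;0 0 0 0 0 0;0 0 0 0 0 0;0 0 0 0 0 0;0 0 0 0 0 0", claw=0, newtons=60)

```text
time: 3.3
ee_pos: [0.4334, 0.3218, 0.0371]
tool_rot: [[-0.073, 0.997, 0.003], [0.997, 0.073, -0.002], [-0.002, 0.003, -1.0]]
contact_force: [-0.0, -6.7, 8.1]
grip_width: 0.01
```

Run:
```python
from h import *
s=st()
# arc: rotate tool about hinge axis through PL by phi (lifting +u side)
u=np.array([np.cos(PY),np.sin(PY),0]); ax=np.cross(u,[0,0,1.])  # rotation taking u toward z
for deg in [3,7,11,15,19,23,25,27,29]:
    Q=Ro.from_rotvec(np.radians(deg)*ax).as_matrix()
    print(deg,fmt(rel(PL+Q@(s['ee_pos']-PL),Q@s['tool_rot'])))
```

```text
t 3.3 q [ 36.7  12.8 -20.4  56.7  -0.2  32.5] p [0.4334 0.3218 0.0371] F [-0.  -6.7  8.1] w 0.01
[[-0.073  0.997  0.003]
 [ 0.997  0.073 -0.002]
 [-0.002  0.003 -1.   ]]
3 -0.05 0.00 -1.54 0.00 3.00 0.01
7 -0.24 0.01 -3.59 0.00 7.00 0.02
11 -0.57 0.02 -5.61 0.00 11.00 0.03
15 -1.05 0.02 -7.61 0.00 15.00 0.05
19 -1.66 0.03 -9.57 0.00 19.00 0.06
23 -2.40 0.04 -11.48 0.00 23.00 0.07
25 -2.83 0.04 -12.42 0.00 25.00 0.08
27 -3.28 0.04 -13.34 0.00 27.00 0.09
29 -3.77 0.05 -14.25 0.00 29.00 0.09
```

Emit:
send_rows(motion="0 0 -0.5 0 1 0;0 0 -1 0 2 0;0 0 -1.5 0 3 0;-0.1 0 -2.5 0 5 0;-0.2 0 -3.6 0 7 0;-0.4 0 -4.6 0 9 0;-0.6 0 -5.6 0 11 0;-0.8 0 -6.6 0 13 0;-1 0 -7.6 0 15 0;-1.3 0 -8.6 0 17 0;-1.7 0 -9.6 0 19 0;-2 0 -10.5 0 21 0;-2.4 0 -11.5 0 23 0;-2.8 0 -12.4 0 25 0;-3 0 -12.9 0 26 0;-3 0 -12.9 0 26 0")

```text
time: 4.63
ee_pos: [0.4356, 0.2919, 0.1656]
tool_rot: [[-0.066, 0.997, -0.029], [0.896, 0.072, 0.437], [0.438, 0.003, -0.899]]
contact_force: [2.7, -2.8, 2.0]
grip_width: 0.0098
```

Run:
```python
from h import *
st()
p,d=snap('side','side3');q,_=snap('top','top3')
cv2.imwrite('pics/z3.png',np.hstack([cv2.resize(p[220:420,200:400],None,fx=2,fy=2),cv2.resize(q[200:400,130:330],None,fx=2,fy=2)]))
```

```text
t 4.63 q [ 20.1   0.5 -21.7  60.   24.9  17.7] p [0.4356 0.2919 0.1656] F [ 2.7 -2.8  2. ] w 0.0098
[[-0.066  0.997 -0.029]
 [ 0.896  0.072  0.437]
 [ 0.438  0.003 -0.899]]
```

View pics/z3.png

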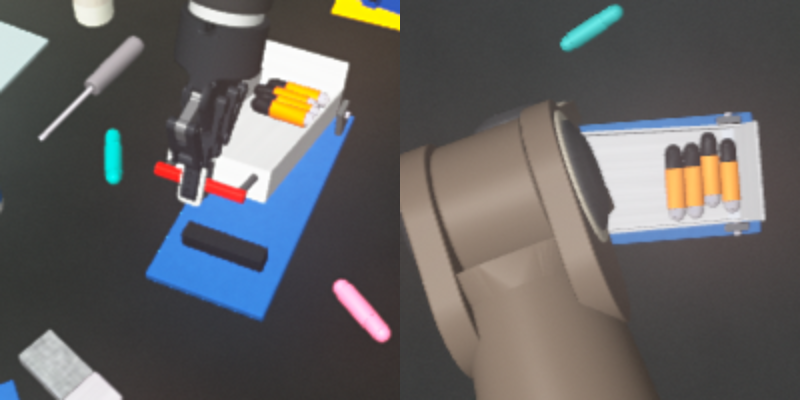

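All four cylinders are down in a row at the low end. Releasing and backing off.

Emit:
send_rows(motion="0 0 0 0 0 0;0 0 0 0 0 0;0 0 0 0 0 0;0 0 0 0 0 0;0 0 -1 0 0 0;0 0 -4 0 0 0;0 0 -8 0 0 0;0 0 -10 0 0 0;0 0 -10 0 0 0", claw=0.42)

```text
time: 5.48
ee_pos: [0.4395, 0.2484, 0.2595]
tool_rot: [[-0.068, 0.997, -0.026], [0.895, 0.073, 0.439], [0.44, 0.007, -0.898]]
contact_force: [0.8, -0.6, 0.0]
grip_width: 0.0358
```

Run:
```python
from h import *
st()
q,d=snap('top','top4'); p,_=snap('side','side4')
cv2.imwrite('pics/z4.png',np.hstack([cv2.resize(p[220:420,200:400],None,fx=2,fy=2),cv2.resize(q[200:400,130:330],None,fx=2,fy=2)]))
# grip pose
g=np.array([.4457,-.1918,0])
print('178:',fmt(rel([g[0],g[1],.16],down(178))))
```

```text
t 5.48 q [ 14.9  -1.1 -11.4  74.1  25.5  11.9] p [0.4395 0.2484 0.2595] F [ 0.8 -0.6  0. ] w 0.0358
[[-0.068  0.997 -0.026]
 [ 0.895  0.073  0.439]
 [ 0.44   0.007 -0.898]]
178: -43.72 -2.51 -10.75 19.09 -21.10 -82.22
```

View pics/z4.png

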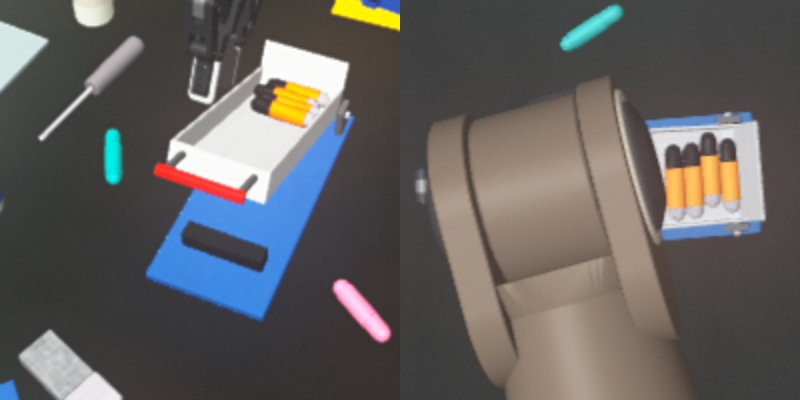

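Emit:
send_rows(motion="-43.7 -2.5 -10.7 19.1 -21.1 -82.2;-43.7 -2.5 -10.7 19.1 -21.1 -82.2;-43.7 -2.5 -10.7 19.1 -21.1 -82.2;-43.7 -2.5 -10.7 19.1 -21.1 -82.2;-43.7 -2.5 -10.7 19.1 -21.1 -82.2;-43.7 -2.5 -10.7 19.1 -21.1 -82.2;-43.7 -2.5 -10.7 19.1 -21.1 -82.2;-43.7 -2.5 -10.7 19.1 -21.1 -82.2;-43.7 -2.5 -10.7 19.1 -21.1 -82.2;-43.7 -2.5 -10.7 19.1 -21.1 -82.2;-43.7 -2.5 -10.7 19.1 -21.1 -82.2;-43.7 -2.5 -10.7 19.1 -21.1 -82.2;-43.7 -2.5 -10.7 19.1 -21.1 -82.2;-43.7 -2.5 -10.7 19.1 -21.1 -82.2;-43.7 -2.5 -10.7 19.1 -21.1 -82.2;-43.7 -2.5 -10.7 19.1 -21.1 -82.2", claw=0.6)

```text
time: 6.92
ee_pos: [0.4451, -0.1906, 0.1582]
tool_rot: [[-0.999, 0.035, -0.003], [0.035, 0.999, 0.0], [0.003, 0.0, -1.0]]
contact_force: [1.0, 0.2, -0.1]
grip_width: 0.0512
```

Run:
```python
from h import *
st()
q,d=snap('top','top5'); p,_=snap('side','side5')
cv2.imwrite('pics/z5.png',np.hstack([cv2.resize(p[140:260,330:450],None,fx=3.2,fy=3.2),cv2.resize(q[200:350,240:390],None,fx=2.56,fy=2.56)]))
g=np.array([.4457,-.1918,0])
print('178:',fmt(rel([g[0],g[1],.079],down(178))))
```

```text
t 6.92 q [-2.310e+01  3.600e+00 -1.550e+01  7.110e+01 -1.000e-01 -1.111e+02] p [ 0.4451 -0.1906  0.1582] F [ 1.   0.2 -0.1] w 0.0512
[[-0.999  0.035 -0.003]
 [ 0.035  0.999  0.   ]
 [ 0.003  0.    -1.   ]]
178: -0.05 -0.10 7.95 -0.02 -0.16 0.03
```

View pics/z5.png

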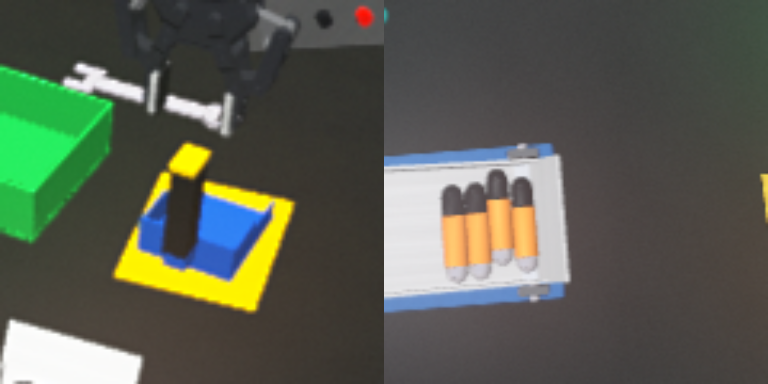

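View pics/top5.png

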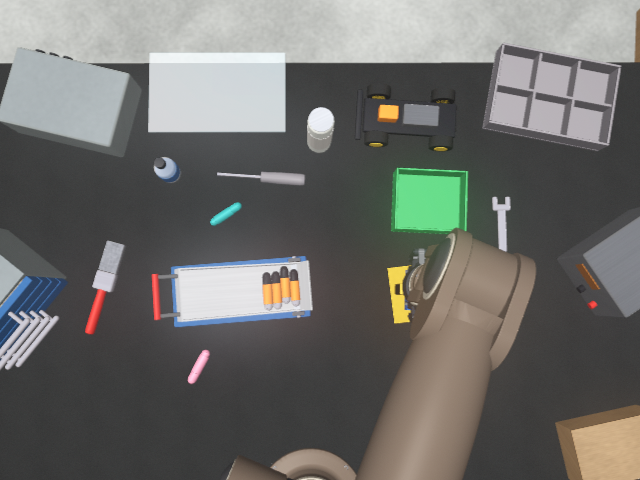

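Emit:
send_rows(motion="0 -0.1 3 0 0 0;0 -0.1 6 0 0 0;0 -0.1 7.9 0 0 0;0 -0.1 7.9 0 0 0;0 -0.1 7.9 0 0 0")

```text
time: 7.43
ee_pos: [0.4446, -0.1917, 0.0792]
tool_rot: [[-0.999, 0.034, -0.004], [0.034, 0.999, 0.0], [0.004, 0.0, -1.0]]
contact_force: [0.1, 0.5, 0.6]
grip_width: 0.0511
```

Run:
```python
from h import *
s=st()
q=cv2.imread('pics/top5.png')
cv2.imwrite('pics/z6.png',cv2.resize(q[245:335,140:320],None,fx=4.4,fy=4.4,interpolation=cv2.INTER_CUBIC))
p,_=snap('side','side6')
cv2.imwrite('pics/z7.png',cv2.resize(p[120:260,310:470],None,fx=4,fy=4))
W=world('top',np.load('pics/top5.npy'))
# floor points fit plane in pan
u=np.array([np.cos(PY),np.sin(PY),0]);v=np.array([-u[1],u[0],0])
r=W[270:318,185:260].reshape(-1,3)-PL
a,b=r@u,r@v
m=(abs(b)<.035)&(r[:,2]>0)
c,res,_,_=np.linalg.lstsq(np.c_[a[m],b[m],np.ones(m.sum())],r[m,2],rcond=None)
print(c,np.degrees(np.arctan(c[0])),m.sum(),np.std(np.c_[a[m],b[m],np.ones(m.sum())]@c-r[m,2]))
```

```text
t 7.43 q [-2.330e+01  5.700e+00 -2.330e+01  6.120e+01 -1.000e-01 -1.113e+02] p [ 0.4446 -0.1917  0.0792] F [0.1 0.5 0.6] w 0.0511
[[-0.999  0.034 -0.004]
 [ 0.034  0.999  0.   ]
 [ 0.004  0.    -1.   ]]
[-0.21510318  0.41568721  0.10777593] -12.139530656169434 2672 0.09402447096233159
```

View pics/z6.png

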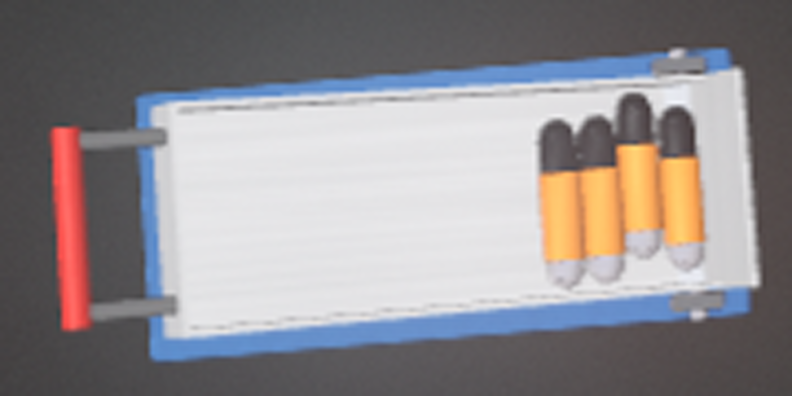

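View pics/z7.png

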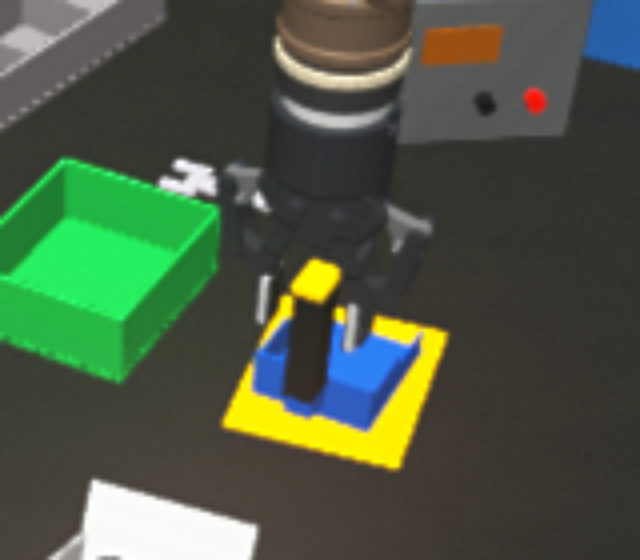

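Emit:
send_rows(motion="0 0 0 0 0 0;0 0 0 0 0 0;0 0 0 0 0 0;0 0 0 0 0 0;0 0 0 0 0 0;0 0 0 0 0 0", claw=0, newtons=80)

```text
time: 7.98
ee_pos: [0.4459, -0.1925, 0.081]
tool_rot: [[-0.999, 0.034, 0.0], [0.034, 0.999, -0.001], [-0.0, -0.001, -1.0]]
contact_force: [-2.0, 1.2, 6.2]
grip_width: 0.021
```

Run:
```python
from h import *
s=st()
D=np.load('pics/top5.npy')
W=world('top',D)
u=np.array([np.cos(PY),np.sin(PY),0]);v=np.array([-u[1],u[0],0])
r=W[270:318,185:260].reshape(-1,3)-PL
a,b=r@u,r@v
m=(abs(b)<.035)&(D[270:318,185:260].ravel()>0)&(abs(r[:,2])<.2)
for _ in range(3):
    c,res,_,_=np.linalg.lstsq(np.c_[a[m],b[m],np.ones(m.sum())],r[m,2],rcond=None)
    e=np.c_[a,b,np.ones(len(a))]@c-r[:,2]; m=(abs(b)<.035)&(abs(e)<3*np.std(e[m]))
    print(c,np.degrees(np.arctan(c[0])),m.sum(),np.std(e[m]))
f=lambda L:[(140+(x+.5)/4.4-.5,245+(y+.5)/4.4-.5) for x,y in L]
# bar centre and tilt from image: compare predicted projections
for ph in (22,24,26,28):
    t=np.radians(ph); X=np.cos(t)*u+np.sin(t)*np.array([0,0,1]);Z=-np.sin(t)*u+np.cos(t)*np.array([0,0,1])
    pts=[PL+.295*X+.018*Z, PL+.295*X+.018*Z+.042*v, PL+.295*X+.018*Z-.042*v,PL+.06*Z+.05*v,PL+.06*Z-.05*v,PL-.003*X+.06*Z+.05*v,PL-.003*X+.06*Z-.05*v,PL+.25*X+.028*Z+.05*v,PL+.25*X+.028*Z-.05*v]
    q=proj('top',pts); print(ph,((q-[140,245]+.5)*4.4).round(0).tolist())
t=np.radians(26); X=np.cos(t)*u+np.sin(t)*np.array([0,0,1]);Z=-np.sin(t)*u+np.cos(t)*np.array([0,0,1])
# cylinder endpoints: intersect ray with plane Z=10mm above floor
c=env.get_calibration('top');T=np.array(c['world_from_camera'])
for uv in f([(558,120),(566,287),(598,117),(604,281),(634,93),(642,257),(677,106),(687,268)]):
    p1=onplane('top',[uv],0)[0];o=T[:3,3];dr=p1-o
    k=((.010-(o-PL)@Z))/(dr@Z);w=o+k*dr-PL;print(np.round([w@X*1000,w@v*1000],1))
```

```text
t 7.98 q [-2.330e+01  5.600e+00 -2.320e+01  6.120e+01 -1.000e-01 -1.113e+02] p [ 0.4459 -0.1925  0.081 ] F [-2.   1.2  6.2] w 0.021
[[-0.999  0.034  0.   ]
 [ 0.034  0.999 -0.001]
 [-0.    -0.001 -1.   ]]
[ 4.81261805e-01  1.30129113e-03 -4.46360506e-05] 25.6997350815348 2649 0.0025174018254997214
[ 4.81049916e-01  1.17216745e-03 -1.70402610e-05] 25.68987699711735 2649 0.0025173857792675333
[ 4.81049916e-01  1.17216745e-03 -1.70402610e-05] 25.68987699711735 2649 0.0025173857792675333
22 [[59.0, 229.0], [65.0, 328.0], [54.0, 131.0], [743.0, 288.0], [726.0, 69.0], [749.0, 288.0], [732.0, 69.0], [177.0, 338.0], [162.0, 105.0]]
24 [[65.0, 229.0], [70.0, 328.0], [59.0, 130.0], [747.0, 288.0], [730.0, 69.0], [753.0, 287.0], [736.0, 69.0], [183.0, 338.0], [169.0, 103.0]]
26 [[71.0, 228.0], [77.0, 328.0], [65.0, 128.0], [751.0, 288.0], [734.0, 69.0], [757.0, 287.0], [740.0, 68.0], [190.0, 338.0], [176.0, 102.0]]
28 [[78.0, 227.0], [84.0, 328.0], [73.0, 126.0], [756.0, 287.0], [738.0, 68.0], [761.0, 287.0], [744.0, 68.0], [198.0, 337.0], [184.0, 100.0]]
[ 67.6 -33.4]
[69.7 43.5]
[ 47.4 -33.7]
[50.6 42.3]
[ 28.1 -44. ]
[30.4 32.7]
[  6.4 -36.7]
[ 7.8 39.6]
```

Emit:
send_rows(motion="0 0 -1 0 0 0;0 0 -3 0 0 0;0 0 -6 0 0 0;0 0 -9 0 0 0;0 0 -12 0 0 0;0 0 -15 0 0 0;0 0 -15 0 0 0;0 0 -15 0 0 0")

```text
time: 8.65
ee_pos: [0.4463, -0.1926, 0.2318]
tool_rot: [[-0.999, 0.034, 0.001], [0.034, 0.999, -0.002], [-0.001, -0.002, -1.0]]
contact_force: [-0.0, -0.5, -2.9]
grip_width: 0.021
```

```bash
cat >> h.py <<'E'
GX,GZ=.112,.078   # TCP from lip in scoop frame
TH=25.7
def panframe(ph=TH):
    t=np.radians(ph);u=np.array([np.cos(PY),np.sin(PY),0]);k=np.array([0,0,1.])
    return np.c_[np.cos(t)*u+np.sin(t)*k, np.cross(k,u), -np.sin(t)*u+np.cos(t)*k]
def scoop_target(lx,ly,lz,th,ph=TH,yaw=0):
    """lip at (lx,ly,lz) m in pan frame; th nose-up deg relative to pan -> TCP pos,R"""
    F=panframe(ph)@Ro.from_euler('z',yaw,degrees=True).as_matrix()@Ro.from_euler('y',th,degrees=True).as_matrix()
    # nose(-x) up: rotation about +y by th takes -x -> +z 
    lip=PL+panframe(ph)@np.array([lx,ly,lz])
    pos=lip+F@np.array([GX,0,GZ]); R=np.c_[F[:,1],F[:,0],-F[:,2]]
    return pos,R
def lipnow(ph=TH):
    s=env.read_state();R=s['tool_rot'];F=np.c_[R[:,1],R[:,0],-R[:,2]]
    lip=s['ee_pos']-F@np.array([GX,0,GZ]); P=panframe(ph)
    E=P.T@F
    return (P.T@(lip-PL)*1000).round(1), np.degrees(np.arctan2(-E[2,0],E[0,0])).round(2), np.degrees(np.arctan2(E[1,0],E[0,0])).round(2)
E
python3 - <<'E'
from h import *
s=st()
q,d=snap('top','top8'); p,_=snap('side','side8')
F=s['tool_rot'];xs,zs=F[:,1],-F[:,2];ys=F[:,0]
lip=s['ee_pos']-GX*xs-GZ*zs
pts=np.array([lip+.043*ys,lip-.043*ys,lip+.096*xs+.043*ys,lip+.096*xs-.043*ys, lip+.096*xs+.112*0])
cap=[lip+(.112+a)*xs+b*ys+.123*zs for a,b in((.013,.011),(.013,-.011),(-.013,.011),(-.013,-.011))]
for n,im in(('top',q),('side',p)):
    im=im.copy();P8=proj(n,np.r_[pts[:4],cap])
    c=P8.mean(0).astype(int); x0=max(0,min(520,c[0]-60));y0=max(0,min(360,c[1]-60)); k=5
    z=cv2.resize(im[y0:y0+120,x0:x0+120],None,fx=k,fy=k,interpolation=cv2.INTER_CUBIC)
    for a in P8: cv2.circle(z,tuple(((a-[x0,y0]+.5)*k).astype(int)),3,(255,255,0),1)
    cv2.imwrite('pics/ov8%s.png'%n,z)
E
```

```text
t 8.65 q [-2.330e+01  2.900e+00 -7.000e+00  8.000e+01 -1.000e-01 -1.113e+02] p [ 0.4463 -0.1926  0.2318] F [-0.  -0.5 -2.9] w 0.021
[[-0.999  0.034  0.001]
 [ 0.034  0.999 -0.002]
 [-0.001 -0.002 -1.   ]]
```

View pics/ov8side.png

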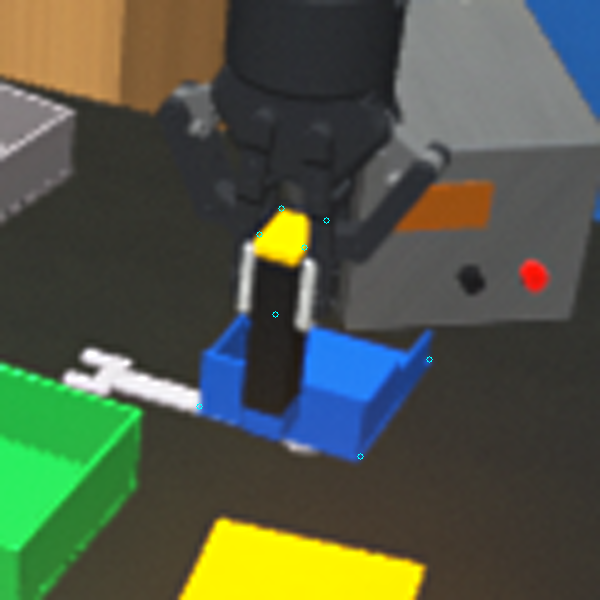

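View pics/ov8top.png

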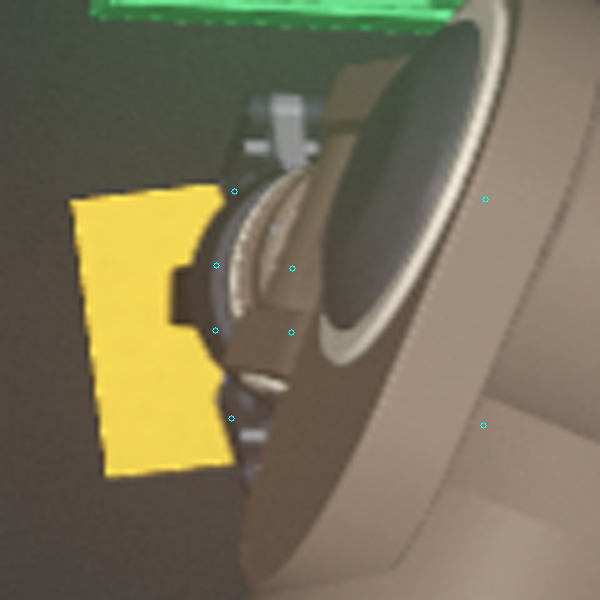

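Run:
```python
from h import *
for a in [(.1,0,.09,-1.5),(.1,0,.02,-1.5)]:
    pos,R=scoop_target(*a); print(pos.round(3),fmt(rel(pos,R)))
```

```text
[0.445 0.143 0.281] 1.19 33.48 -5.21 -27.18 1.28 -6.10
[0.443 0.173 0.218] 1.50 36.50 1.10 -27.18 1.28 -6.10
```

Emit:
send_rows(motion="1.2 33.5 -5.2 -27.2 1.3 -6.1;1.2 33.5 -5.2 -27.2 1.3 -6.1;1.2 33.5 -5.2 -27.2 1.3 -6.1;1.2 33.5 -5.2 -27.2 1.3 -6.1;1.2 33.5 -5.2 -27.2 1.3 -6.1;1.2 33.5 -5.2 -27.2 1.3 -6.1;1.2 33.5 -5.2 -27.2 1.3 -6.1;1.2 33.5 -5.2 -27.2 1.3 -6.1;1.2 33.5 -5.2 -27.2 1.3 -6.1;1.2 33.5 -5.2 -27.2 1.3 -6.1;1.2 33.5 -5.2 -27.2 1.3 -6.1;1.2 33.5 -5.2 -27.2 1.3 -6.1")

```text
time: 9.75
ee_pos: [0.4448, 0.1421, 0.2803]
tool_rot: [[-0.997, -0.064, -0.034], [-0.072, 0.887, 0.455], [0.002, 0.456, -0.89]]
contact_force: [0.3, 0.4, -1.4]
grip_width: 0.0214
```

Run:
```python
from h import *
st(); print(lipnow())
q,d=snap('top','top9'); p,_=snap('side','side9')
cv2.imwrite('pics/z9.png',np.hstack([cv2.resize(p[180:380,220:420],None,fx=2,fy=2),cv2.resize(q[200:400,130:330],None,fx=2,fy=2)]))
for a in [(.1,0,.02,-1.5),(.1,0,.005,-1.5)]:
    pos,R=scoop_target(*a); print(pos.round(3),fmt(rel(pos,R)))
```

```text
t 9.75 q [  1.    0.1  -7.8  83.8  27.1 -93.6] p [0.4448 0.1421 0.2803] F [ 0.3  0.4 -1.4] w 0.0214
[[-0.997 -0.064 -0.034]
 [-0.072  0.887  0.455]
 [ 0.002  0.456 -0.89 ]]
(array([98.9,  0.3, 89.8]), np.float64(-1.46), np.float64(-0.08))
[0.443 0.173 0.218] 0.03 -0.06 7.02 -0.03 0.01 -0.13
[0.442 0.18  0.204] 0.03 -0.10 8.52 -0.03 0.01 -0.13
```

View pics/z9.png

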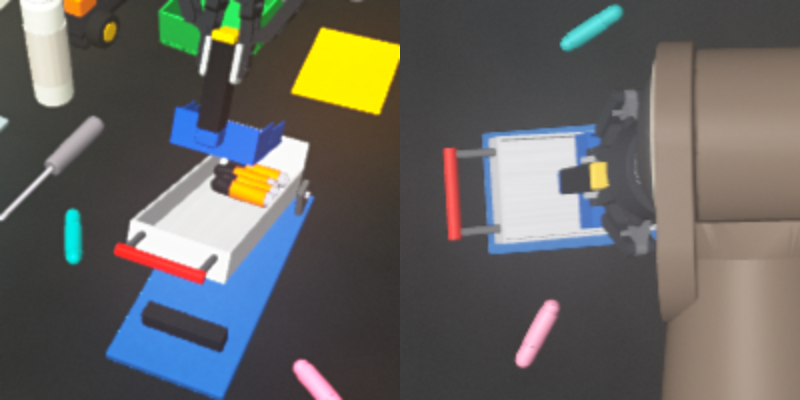

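Emit:
send_rows(motion="0 0 3 0 0 0;0 0 6 0 0 0;0 0 7 0 0 0;0 0 7.6 0 0 0;0 0 8.1 0 0 0;0 0 8.4 0 0 0;0 0 8.4 0 0 0;0 0 8.4 0 0 0")

```text
time: 10.52
ee_pos: [0.4428, 0.1811, 0.2077]
tool_rot: [[-0.997, -0.066, -0.031], [-0.073, 0.887, 0.456], [-0.002, 0.457, -0.889]]
contact_force: [1.1, -0.1, -1.1]
grip_width: 0.0213
```

Run:
```python
from h import *
st(); print(lipnow())
q,d=snap('top','top10'); p,_=snap('side','side10')
cv2.imwrite('pics/z10.png',np.hstack([cv2.resize(p[220:320,260:360],None,fx=4,fy=4,interpolation=cv2.INTER_CUBIC),cv2.resize(q[240:340,190:290],None,fx=4,fy=4,interpolation=cv2.INTER_CUBIC)]))
```

```text
t 10.52 q [  5.9  -0.3 -17.4  72.   27.2 -88.1] p [0.4428 0.1811 0.2077] F [ 1.1 -0.1 -1.1] w 0.0213
[[-0.997 -0.066 -0.031]
 [-0.073  0.887  0.456]
 [-0.002  0.457 -0.889]]
(array([102.6,  -1.1,   7.4]), np.float64(-1.49), np.float64(0.04))
```

View pics/z10.png

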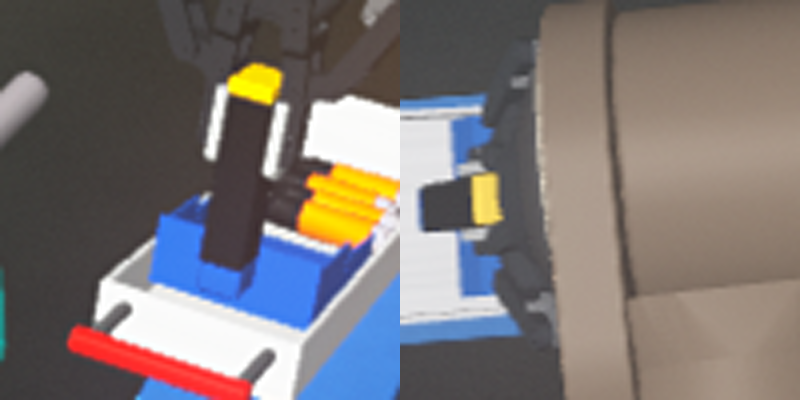

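Emit:
send_rows(motion="0.1 0 0.3 0 0 0;0.1 0 0.5 0 0 0;0.1 0 0.6 0 0 0;0.1 0 0.65 0 0 0;0.1 0 0.7 0 0 0;0.1 0 0.7 0 0 0;0.1 0 0.7 0 0 0")

```text
time: 11.2
ee_pos: [0.4411, 0.1845, 0.2011]
tool_rot: [[-0.997, -0.066, -0.032], [-0.073, 0.887, 0.456], [-0.001, 0.457, -0.889]]
contact_force: [-3.0, -1.3, 5.9]
grip_width: 0.0214
```

Run:
```python
from h import *
st(); print(lipnow())
```

```text
t 11.2 q [  6.3  -0.4 -18.3  71.   27.2 -87.6] p [0.4411 0.1845 0.2011] F [-3.  -1.3  5.9] w 0.0214
[[-0.997 -0.066 -0.032]
 [-0.073  0.887  0.456]
 [-0.001  0.457 -0.889]]
(array([ 1.03e+02,  4.00e-01, -1.00e-01]), np.float64(-1.51), np.float64(0.04))
```

Emit:
send_rows(motion="0 0 -0.1 0 0 0;0 0 -0.1 0 0 0;0 0 -0.1 0 0 0")

```text
time: 11.45
ee_pos: [0.4412, 0.184, 0.2013]
tool_rot: [[-0.997, -0.066, -0.033], [-0.073, 0.887, 0.456], [-0.001, 0.457, -0.889]]
contact_force: [-0.0, 0.0, 0.2]
grip_width: 0.0209
```

```bash
cat > tilt.py <<'E'
from h import *
import sys
fn=sys.argv[1]
q,D=snap('top',fn)
W=world('top',D);u=np.array([np.cos(PY),np.sin(PY),0]);v=np.array([-u[1],u[0],0])
sl=np.s_[262:325,150:215]
r=(W[sl]-PL).reshape(-1,3);a,b=r@u,r@v;g=D[sl].ravel()>0
c=q[sl].reshape(-1,3).astype(int); white=(c.min(1)>150)
m=g&white&(abs(b)<.040)&(a>.1)&(a<.225)
for _ in range(4):
    A=np.c_[a,np.ones(len(a))]
    if _==0: k=np.array([0.48,0])
    e=A@k-r[:,2]; mm=m&(abs(e)<.012)
    k=np.linalg.lstsq(A[mm],r[mm,2],rcond=None)[0]
print('tilt free',np.degrees(np.arctan(k[0])).round(2),k[1].round(4),mm.sum(),'thru PL',np.degrees(np.arctan((a[mm]@r[mm,2])/(a[mm]@a[mm]))).round(2))
s=st();print(lipnow())
E
python3 tilt.py top11
```

```text
tilt free 26.66 -0.0039 806 thru PL 25.79
t 11.5 q [  6.2  -0.4 -18.2  71.1  27.2 -87.7] p [0.4412 0.1839 0.2013] F [-0.5  0.2  0.1] w 0.0213
[[-0.997 -0.066 -0.033]
 [-0.073  0.887  0.456]
 [-0.001  0.457 -0.89 ]]
(array([102.5,   0.5,   0.3]), np.float64(-1.49), np.float64(0.03))
```

Run:
```python
from h import *
for lx in (.09,.07,.05,.03,.011):
    pos,R=scoop_target(lx,0.000,-.0003,-1.5); print(lx,fmt(rel(pos,R)))
```

```text
0.09 -0.06 -1.25 0.03 -0.01 0.04 0.03
0.07 -0.06 -3.25 -0.03 -0.01 0.04 0.03
0.05 -0.06 -5.25 -0.08 -0.01 0.04 0.03
0.03 -0.05 -7.25 -0.13 -0.01 0.04 0.03
0.011 -0.05 -9.15 -0.18 -0.01 0.04 0.03
```

Emit:
send_rows(motion="0 -0.3 0.03 0 0 0;0 -0.8 0.03 0 0 0;0 -1.25 0.03 0 0 0;0 -1.75 0.02 0 0 0;0 -2.25 0 0 0 0;0 -2.75 -0.01 0 0 0;0 -3.25 -0.03 0 0 0;0 -3.75 -0.04 0 0 0;0 -4.25 -0.05 0 0 0;0 -4.25 -0.05 0 0 0")

```text
time: 12.33
ee_pos: [0.4441, 0.145, 0.182]
tool_rot: [[-0.997, -0.065, -0.032], [-0.072, 0.888, 0.455], [-0.001, 0.456, -0.89]]
contact_force: [0.7, -0.7, 2.7]
grip_width: 0.0211
```

Run:
```python
from h import *
st(); print(lipnow())
q,d=snap('top','top12'); p,_=snap('side','side12')
cv2.imwrite('pics/z12.png',np.hstack([cv2.resize(p[210:310,260:360],None,fx=4,fy=4,interpolation=cv2.INTER_CUBIC),cv2.resize(q[240:340,220:320],None,fx=4,fy=4,interpolation=cv2.INTER_CUBIC)]))
```

```text
t 12.33 q [  1.3   0.7 -19.6  71.1  27.1 -93.2] p [0.4441 0.145  0.182 ] F [ 0.7 -0.7  2.7] w 0.0211
[[-0.997 -0.065 -0.032]
 [-0.072  0.888  0.455]
 [-0.001  0.456 -0.89 ]]
(array([58.9,  0.5, -0. ]), np.float64(-1.44), np.float64(-0.03))
```

View pics/z12.png

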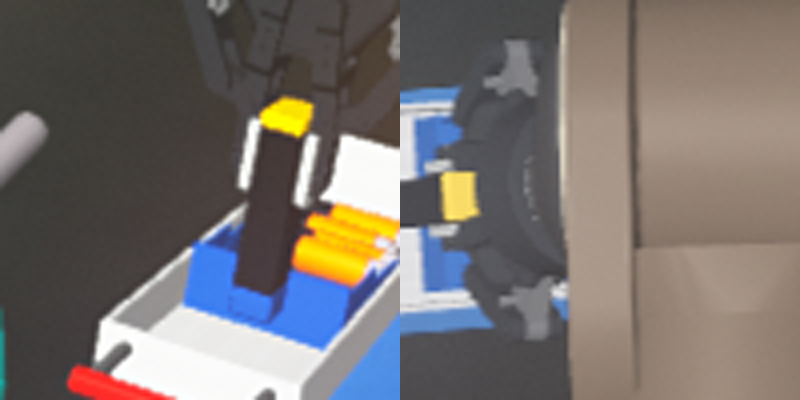

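Emit:
send_rows(motion="0 -0.3 -0.01 0 0 0;0 -0.7 -0.02 0 0 0;0 -1.1 -0.03 0 0 0;0 -1.5 -0.04 0 0 0;0 -1.9 -0.05 0 0 0;0 -2.3 -0.06 0 0 0;0 -2.7 -0.07 0 0 0;0 -3.1 -0.08 0 0 0;0 -3.4 -0.09 0 0 0;0 -3.7 -0.1 0 0 0;0 -4 -0.1 0 0 0;0 -4.3 -0.11 0 0 0;0 -4.3 -0.11 0 0 0")

```text
time: 13.52
ee_pos: [0.447, 0.1074, 0.1641]
tool_rot: [[-0.997, -0.066, -0.032], [-0.073, 0.887, 0.457], [-0.002, 0.458, -0.889]]
contact_force: [-0.4, -0.1, 5.2]
grip_width: 0.0213
```

Run:
```python
from h import *
st(); print(lipnow())
q,d=snap('top','top13'); p,_=snap('side','side13')
cv2.imwrite('pics/z13.png',np.hstack([cv2.resize(p[210:310,270:370],None,fx=4,fy=4,interpolation=cv2.INTER_CUBIC),cv2.resize(q[240:340,220:320],None,fx=4,fy=4,interpolation=cv2.INTER_CUBIC)]))
```

```text
t 13.52 q [ -3.4   2.1 -20.5  71.2  27.  -98.6] p [0.447  0.1074 0.1641] F [-0.4 -0.1  5.2] w 0.0213
[[-0.997 -0.066 -0.032]
 [-0.073  0.887  0.457]
 [-0.002  0.458 -0.889]]
(array([17.3,  0.2, -0. ]), np.float64(-1.54), np.float64(0.05))
```

View pics/z13.png

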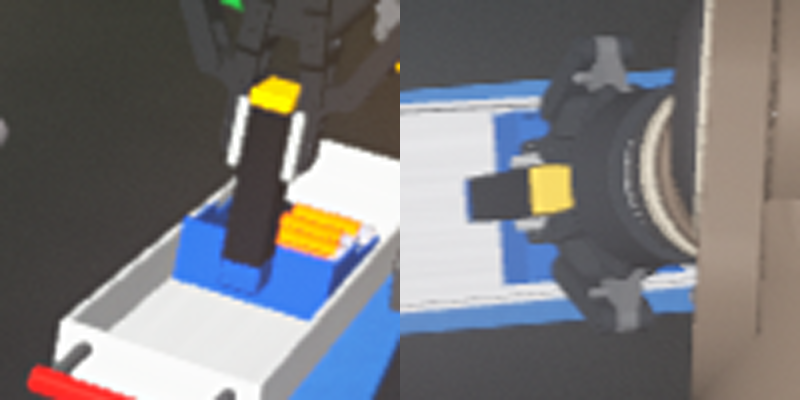

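Emit:
send_rows(motion="0 -0.3 -0.02 0 0 0;0 -0.6 -0.03 0 0 0;0 -0.75 -0.04 0 0 0;0 -0.75 -0.04 0 0 0")

```text
time: 13.95
ee_pos: [0.4473, 0.1007, 0.1609]
tool_rot: [[-0.997, -0.066, -0.033], [-0.073, 0.887, 0.456], [-0.001, 0.458, -0.889]]
contact_force: [-0.8, 0.3, 5.1]
grip_width: 0.0208
```

```bash
cat > seq.py <<'E'
from h import *
st(); print(lipnow())
L=[(8,3,0),(5,7,1),(3,12,4),(3,18,8),(3,24,12),(3,31,16),(3,38,20),(3,44,24),(3,49,27.5),(3,54,30.5),(3,59,33.5),(4,65,37),(5,72,40),(6,80,42)]
for l in L:
    pos,R=scoop_target(l[0]/1e3,0,l[1]/1e3,l[2]); print(l,fmt(rel(pos,R)))
E
python3 seq.py
python3 - <<'E'
from h import *
p,_=snap('side','side14')
cv2.imwrite('pics/z14.png',cv2.resize(p[200:320,260:400],None,fx=5,fy=5,interpolation=cv2.INTER_CUBIC))
E
```

```text
t 13.95 q [ -4.3   2.4 -20.6  71.3  26.9 -99.5] p [0.4473 0.1007 0.1609] F [-0.8  0.3  5.1] w 0.0208
[[-0.997 -0.066 -0.033]
 [-0.073  0.887  0.456]
 [-0.001  0.458 -0.889]]
(array([9.8, 0.4, 0. ]), np.float64(-1.54), np.float64(0.04))
(8, 3, 0) -0.05 0.03 0.00 1.54 0.06 0.04
(5, 7, 1) -0.05 -0.13 -0.20 2.54 0.06 0.04
(3, 12, 4) -0.05 0.05 -0.10 5.54 0.06 0.04
(3, 18, 8) -0.05 0.50 0.15 9.54 0.06 0.04
(3, 24, 12) -0.05 0.90 0.43 13.54 0.06 0.04
(3, 31, 16) -0.05 1.23 0.62 17.54 0.06 0.03
(3, 38, 20) -0.05 1.50 0.84 21.54 0.06 0.03
(3, 44, 24) -0.05 1.70 1.18 25.54 0.06 0.03
(3, 49, 27.5) -0.05 1.83 1.50 29.04 0.07 0.03
(3, 54, 30.5) -0.05 1.89 1.72 32.04 0.07 0.03
(3, 59, 33.5) -0.05 1.92 1.93 35.04 0.07 0.02
(4, 65, 37) -0.05 2.01 2.17 38.54 0.07 0.02
(5, 72, 40) -0.05 2.07 2.18 41.54 0.07 0.02
(6, 80, 42) -0.05 2.12 1.86 43.54 0.07 0.02
```

View pics/z14.png

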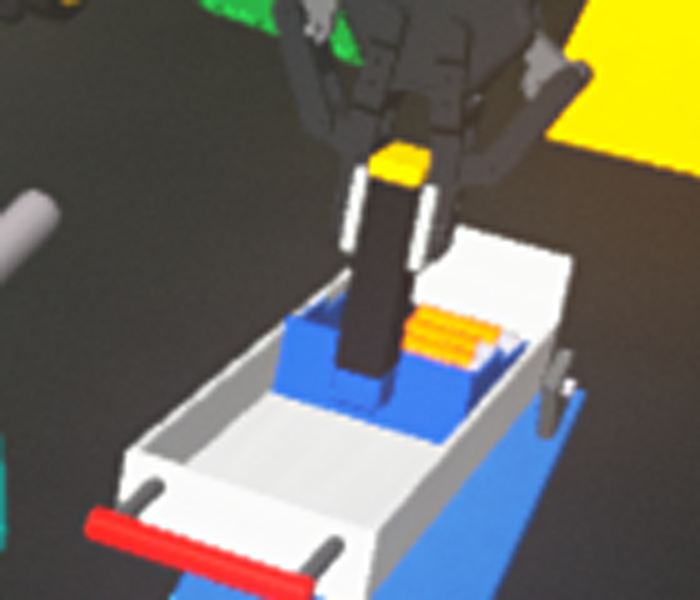

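Emit:
send_rows(motion="0 0 -0.05 0.8 0 0;0 0.02 -0.1 1.5 0 0;0 -0.06 -0.2 2 0 0;0 -0.13 -0.3 2.5 0 0;0 -0.04 -0.25 4 0 0;0 0.05 -0.2 5.5 0 0;0 0.28 -0.1 7.5 0 0;0 0.5 0.05 9.5 0 0;0 0.7 0.2 11.5 0 0;0 0.9 0.33 13.5 0 0;0 1.07 0.43 15.5 0 0;0 1.23 0.52 17.5 0 0;0 1.23 0.52 17.5 0 0")

```text
time: 15.08
ee_pos: [0.446, 0.1147, 0.1617]
tool_rot: [[-0.997, -0.074, -0.012], [-0.075, 0.983, 0.167], [-0.001, 0.167, -0.986]]
contact_force: [-0.1, 0.3, -2.5]
grip_width: 0.0208
```

```bash
python3 seq.py
python3 - <<'E'
from h import *
p,_=snap('side','side15')
cv2.imwrite('pics/z15.png',cv2.resize(p[180:300,270:410],None,fx=5,fy=5,interpolation=cv2.INTER_CUBIC))
E
```

```text
t 15.08 q [  8.3  -0.  -19.3  70.    9.6 -86. ] p [0.446  0.1147 0.1617] F [-0.1  0.3 -2.5] w 0.0208
[[-0.997 -0.074 -0.012]
 [-0.075  0.983  0.167]
 [-0.001  0.167 -0.986]]
(array([ 3.5,  0.5, 31.7]), np.float64(16.08), np.float64(0.13))
(8, 3, 0) -0.08 -1.37 -0.16 -16.08 0.01 0.13
(5, 7, 1) -0.08 -1.59 -0.31 -15.08 0.01 0.13
(3, 12, 4) -0.08 -1.39 -0.26 -12.08 0.01 0.13
(3, 18, 8) -0.08 -0.88 -0.16 -8.08 0.02 0.13
(3, 24, 12) -0.08 -0.42 -0.02 -4.08 0.02 0.13
(3, 31, 16) -0.08 -0.04 0.07 -0.08 0.03 0.12
(3, 38, 20) -0.08 0.28 0.20 3.92 0.03 0.12
(3, 44, 24) -0.08 0.58 0.45 7.92 0.04 0.12
(3, 49, 27.5) -0.08 0.79 0.73 11.42 0.04 0.12
(3, 54, 30.5) -0.08 0.92 0.91 14.42 0.04 0.12
(3, 59, 33.5) -0.08 1.01 1.10 17.42 0.05 0.12
(4, 65, 37) -0.08 1.17 1.30 20.92 0.05 0.12
(5, 72, 40) -0.08 1.23 1.30 23.92 0.05 0.12
(6, 80, 42) -0.08 1.18 0.97 25.92 0.06 0.12
```

View pics/z15.png

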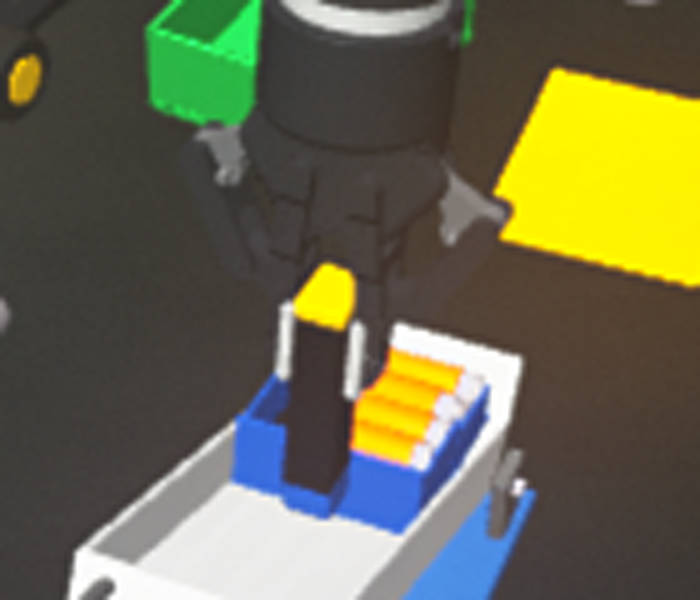

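All four are in the scoop and lined up against the end wall. Continuing to tilt the nose up.

Emit:
send_rows(motion="0 0.14 0.1 2 0 0;0 0.28 0.2 4 0 0;0 0.43 0.32 6 0 0;0 0.58 0.45 8 0 0;0 0.69 0.6 10 0 0;0 0.79 0.73 11.5 0 0;0 0.86 0.82 13 0 0;0 0.92 0.91 14.5 0 0;0 0.97 1 16 0 0;0 1.01 1.1 17.5 0 0;0 1.1 1.2 19.2 0 0;0 1.17 1.3 21 0 0;0 1.2 1.3 22.5 0 0;0 1.23 1.3 24 0 0;0 1.23 1.3 24 0 0")

```text
time: 16.38
ee_pos: [0.4451, 0.1286, 0.1505]
tool_rot: [[-0.997, -0.072, 0.018], [-0.074, 0.966, -0.248], [0.0, -0.249, -0.969]]
contact_force: [0.5, 1.1, -2.9]
grip_width: 0.0213
```

Run:
```python
from h import *
s=st(); print(lipnow())
p,_=snap('side','side16')
cv2.imwrite('pics/z16.png',cv2.resize(p[160:280,270:410],None,fx=5,fy=5,interpolation=cv2.INTER_CUBIC))
```

```text
t 16.38 q [ 24.7   5.1 -16.   74.  -13.5 -69. ] p [0.4451 0.1286 0.1505] F [ 0.5  1.1 -2.9] w 0.0213
[[-0.997 -0.072  0.018]
 [-0.074  0.966 -0.248]
 [ 0.    -0.249 -0.969]]
(array([ 4.5,  0.6, 72. ]), np.float64(40.09), np.float64(0.09))
```

View pics/z16.png

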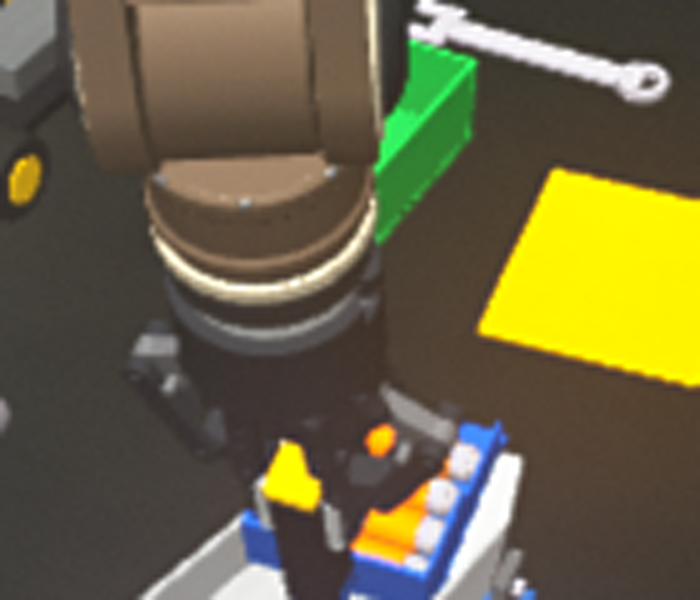

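```bash
cat >> h.py <<'E'
def scoop_world(lip,h,nose):
    F=Ro.from_euler('z',h,degrees=True).as_matrix()@Ro.from_euler('y',nose,degrees=True).as_matrix()
    return np.array(lip)+F@np.array([GX,0,GZ]), np.c_[F[:,1],F[:,0],-F[:,2]]
E
python3 - <<'E'
from h import *
W=world('top',np.load('pics/top0.npy'))
print('can',W[115:125,314:326].reshape(-1,3).mean(0).round(3))
s=env.read_state();R=s['tool_rot']
print('up14cm',(R.T@[0,0,14]).round(2))
up=dict(s); up['ee_pos']=s['ee_pos']+[0,0,.14]
for a in [((.637,-.225,.22),70,14.4),((.637,-.225,.22),70,14.4)][:1]:
    pos,R2=scoop_world(*a); print(pos.round(3),fmt(rel(pos,R2,up)))
E
```

```text
can [ 0.765 -0.02   0.189]
up14cm [ -0.    -3.46 -13.56]
[ 0.681 -0.105  0.268] -21.76 -23.68 8.42 0.07 6.02 23.50
```

Emit:
send_rows(motion="0 -0.2 -0.7 0 0 0;0 -0.5 -2 0 0 0;0 -1 -4 0 0 0;0 -1.5 -6 0 0 0;0 -2.1 -8 0 0 0;0 -2.6 -10 0 0 0;0 -3.1 -12 0 0 0;0 -3.4 -13.1 0 0 0;0 -3.5 -13.6 0 0 0;0 -3.5 -13.6 0 0 0")

```text
time: 17.27
ee_pos: [0.4456, 0.1277, 0.293]
tool_rot: [[-0.997, -0.07, 0.021], [-0.073, 0.967, -0.245], [-0.004, -0.246, -0.969]]
contact_force: [0.2, -0.6, -1.8]
grip_width: 0.0208
```

Run:
```python
from h import *
s=st()
pos,R2=scoop_world((.637,-.225,.22),70,14.4); print(pos.round(3),fmt(rel(pos,R2)))
q,d=snap('top','top17');p,_=snap('side','side17')
cv2.imwrite('pics/z17.png',np.hstack([cv2.resize(p[120:320,220:420],None,fx=2,fy=2),cv2.resize(q[200:400,140:340],None,fx=2,fy=2)]))
```

```text
t 17.27 q [ 24.5   4.3   1.   91.6 -13.4 -69.1] p [0.4456 0.1277 0.293 ] F [ 0.2 -0.6 -1.8] w 0.0208
[[-0.997 -0.07   0.021]
 [-0.073  0.967 -0.245]
 [-0.004 -0.246 -0.969]]
[ 0.681 -0.105  0.268] -21.75 -23.50 8.66 0.19 6.18 23.37
```

View pics/z17.png

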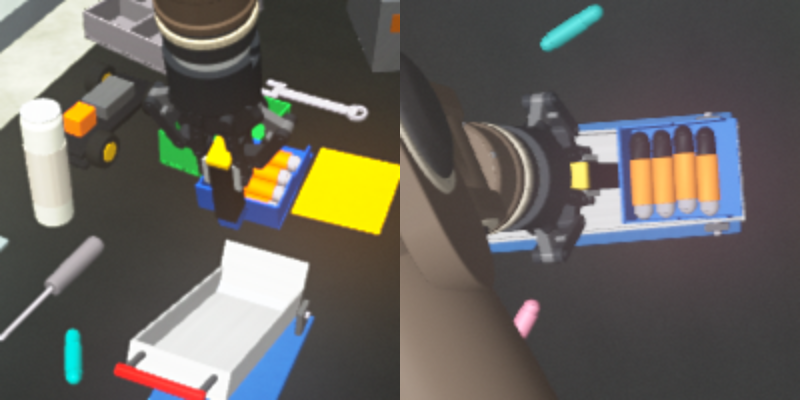

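Emit:
send_rows(motion="-0.7 -0.7 0.3 0 0.2 0.7;-1.7 -1.9 0.7 0 0.5 1.9;-3.3 -3.5 1.3 0 0.9 3.5;-5 -5.4 2 0 1.4 5.4;-6.7 -7.3 2.7 0 1.9 7.2;-8.7 -9.4 3.5 0 2.5 9.4;-10.7 -11.5 4.2 0.1 3 11.5;-12.6 -13.6 5 0.1 3.6 13.6;-14.6 -15.7 5.8 0.1 4.1 15.7;-16.5 -17.9 6.6 0.1 4.7 17.8;-18.3 -19.7 7.3 0.2 5.2 19.6;-19.8 -21.4 7.9 0.2 5.6 21.3;-20.9 -22.6 8.3 0.2 5.9 22.4;-21.5 -23.3 8.6 0.2 6.1 23.1;-21.7 -23.5 8.7 0.2 6.2 23.4;-21.7 -23.5 8.7 0.2 6.2 23.4")

```text
time: 18.7
ee_pos: [0.68, -0.1059, 0.2632]
tool_rot: [[-0.939, 0.331, -0.091], [0.343, 0.909, -0.235], [0.005, -0.252, -0.968]]
contact_force: [-1.1, -0.0, -3.0]
grip_width: 0.0209
```

Run:
```python
from h import *
s=st()
q,d=snap('top','top18');p,_=snap('side','side18')
cv2.imwrite('pics/z18.png',np.hstack([cv2.resize(p[60:260,240:440],None,fx=2,fy=2),cv2.resize(q[120:320,330:530],None,fx=2,fy=2)]))
for lip,n in [((.637,-.225,.16),14.4),((.637,-.225,.11),5),((.637,-.225,.09),0),((.637,-.225,.07),-15),((.637,-.225,.068),-30),((.637,-.225,.068),-45),((.637,-.225,.068),-55)]:
    pos,R2=scoop_world(lip,70,n); print(lip,n,pos.round(3),fmt(rel(pos,R2)))
```

```text
t 18.7 q [ -3.   30.8  33.   96.9 -13.8 -72.3] p [ 0.68   -0.1059  0.2632] F [-1.1 -0.  -3. ] w 0.0209
[[-0.939  0.331 -0.091]
 [ 0.343  0.909 -0.235]
 [ 0.005 -0.252 -0.968]]
(0.637, -0.225, 0.16) 14.4 [ 0.681 -0.105  0.208] -0.14 1.46 5.51 -0.15 -0.20 0.06
(0.637, -0.225, 0.11) 5 [ 0.677 -0.114  0.178] -0.15 1.29 8.63 -9.55 -0.20 0.05
(0.637, -0.225, 0.09) 0 [ 0.675 -0.12   0.168] -0.15 0.92 9.75 -14.55 -0.21 0.04
(0.637, -0.225, 0.07) -15 [ 0.667 -0.142  0.174] -0.15 -1.56 9.74 -29.55 -0.21 0.01
(0.637, -0.225, 0.068) -30 [ 0.657 -0.171  0.192] -0.14 -4.90 8.83 -44.55 -0.21 -0.02
(0.637, -0.225, 0.068) -45 [ 0.645 -0.202  0.202] -0.14 -8.46 8.64 -59.55 -0.21 -0.05
(0.637, -0.225, 0.068) -55 [ 0.637 -0.225  0.204] -0.14 -10.80 9.03 -69.55 -0.21 -0.07
```

View pics/z18.png

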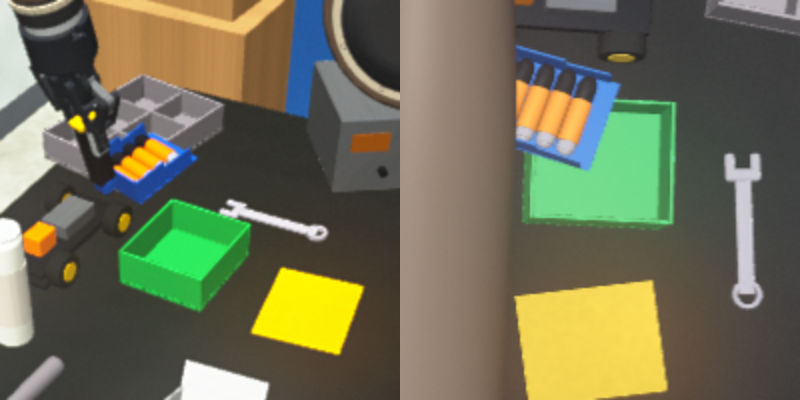

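Emit:
send_rows(motion="-0.1 0.4 1.3 0 0 0;-0.1 0.9 3.3 0 0 0;-0.1 1.4 5.4 -0.2 -0.2 0;-0.1 1.4 7 -4.5 -0.2 0;-0.1 1.3 8.6 -9.5 -0.2 0;-0.1 0.9 9.7 -14.5 -0.2 0;-0.1 -0.3 9.8 -21.5 -0.2 0;-0.1 -1.6 9.7 -28.5 -0.2 0;-0.1 -3 9.3 -35.5 -0.2 0;-0.1 -4.5 8.9 -42.5 -0.2 0;-0.1 -6.2 8.7 -49.5 -0.2 0;-0.1 -7.8 8.6 -56.5 -0.2 0;-0.1 -9.3 8.8 -63.5 -0.2 0;-0.1 -10.8 9 -69.5 -0.2 0;-0.1 -10.8 9 -69.5 -0.2 0;-0.1 -10.8 9 -69.5 -0.2 0")

```text
time: 20.13
ee_pos: [0.6363, -0.2259, 0.2027]
tool_rot: [[-0.939, 0.201, 0.28], [0.345, 0.538, 0.769], [0.004, 0.819, -0.574]]
contact_force: [0.3, 0.6, -1.1]
grip_width: 0.021
```

Run:
```python
from h import *
s=st()
q,d=snap('top','top19');p,_=snap('side','side19')
cv2.imwrite('pics/z19.png',np.hstack([cv2.resize(p[60:260,240:440],None,fx=2,fy=2),cv2.resize(q[120:320,330:530],None,fx=2,fy=2)]))
```

```text
t 20.13 q [ -39.3   37.6   20.2   97.9   50.6 -121.1] p [ 0.6363 -0.2259  0.2027] F [ 0.3  0.6 -1.1] w 0.021
[[-0.939  0.201  0.28 ]
 [ 0.345  0.538  0.769]
 [ 0.004  0.819 -0.574]]
```

View pics/z19.png

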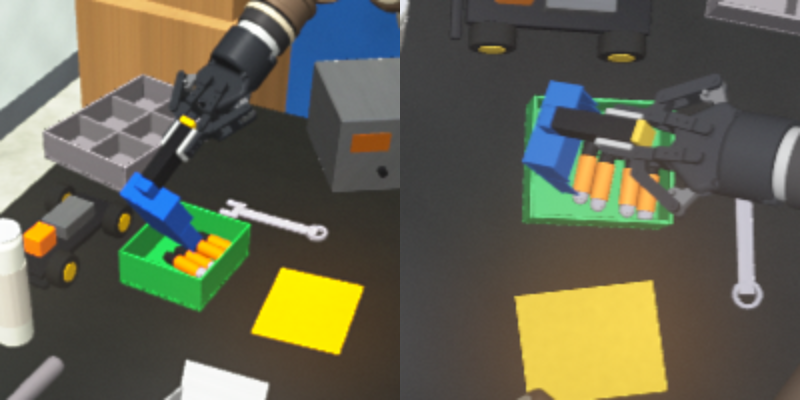

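Emit:
send_rows(motion="0 1.2 -0.9 0 0 0;0 3.7 -2.6 0 0 0;0 6.2 -4.3 0 0 0;0 8.6 -6 0 0 0;0 9.8 -6.9 0 0 0;0 9.8 -6.9 0 0 0")

```text
time: 20.73
ee_pos: [0.6375, -0.2223, 0.3323]
tool_rot: [[-0.94, 0.187, 0.284], [0.34, 0.546, 0.766], [-0.012, 0.817, -0.577]]
contact_force: [0.4, -0.5, -1.3]
grip_width: 0.0213
```

Run:
```python
from h import *
s=st()
print(fmt(rel([.4459,-.1925,.24],down(178.05))))
q,d=snap('top','top20');p,_=snap('side','side20')
cv2.imwrite('pics/z20.png',np.hstack([cv2.resize(p[60:260,240:440],None,fx=2,fy=2),cv2.resize(q[120:320,330:530],None,fx=2,fy=2)]))
```

```text
t 20.73 q [ -39.    37.1   36.   113.2   50.7 -121.1] p [ 0.6375 -0.2223  0.3323] F [ 0.4 -0.5 -1.3] w 0.0213
[[-0.94   0.187  0.284]
 [ 0.34   0.546  0.766]
 [-0.012  0.817 -0.577]]
19.13 -9.50 2.16 54.18 9.17 -16.23
```

View pics/z20.png

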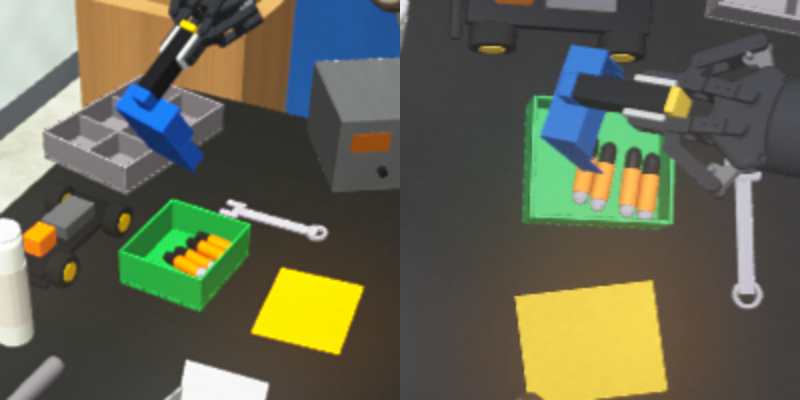

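Emit:
send_rows(motion="19.1 -9.5 2.2 54.2 9.2 -16.2;19.1 -9.5 2.2 54.2 9.2 -16.2;19.1 -9.5 2.2 54.2 9.2 -16.2;19.1 -9.5 2.2 54.2 9.2 -16.2;19.1 -9.5 2.2 54.2 9.2 -16.2;19.1 -9.5 2.2 54.2 9.2 -16.2;19.1 -9.5 2.2 54.2 9.2 -16.2;19.1 -9.5 2.2 54.2 9.2 -16.2;19.1 -9.5 2.2 54.2 9.2 -16.2;19.1 -9.5 2.2 54.2 9.2 -16.2;19.1 -9.5 2.2 54.2 9.2 -16.2;19.1 -9.5 2.2 54.2 9.2 -16.2")

```text
time: 21.83
ee_pos: [0.4448, -0.1939, 0.2337]
tool_rot: [[-0.999, 0.039, -0.011], [0.039, 0.999, 0.009], [0.011, 0.009, -1.0]]
contact_force: [-0.2, -0.2, -1.5]
grip_width: 0.0212
```

Run:
```python
from h import *
s=st()
print(fmt(rel([.4459,-.1925,.09],down(178.05))), fmt(rel([.4459,-.1925,.0815],down(178.05))))
p,_=snap('side','side21')
F=s['tool_rot'];xs,zs=F[:,1],-F[:,2];ys=F[:,0];lip=s['ee_pos']-GX*xs-GZ*zs
pts=np.array([lip+.043*ys,lip+.096*xs+.043*ys,lip+.096*xs-.043*ys])
P8=proj('side',pts);c=P8.mean(0).astype(int);x0,y0=c[0]-60,c[1]-60
z=cv2.resize(p[y0:y0+120,x0:x0+120],None,fx=5,fy=5,interpolation=cv2.INTER_CUBIC)
for a in P8: cv2.circle(z,tuple(((a-[x0,y0]+.5)*5).astype(int)),3,(255,255,0),1)
cv2.imwrite('pics/z21.png',z)
```

```text
t 21.83 q [ -23.7    3.5   -6.    81.2    0.2 -111.5] p [ 0.4448 -0.1939  0.2337] F [-0.2 -0.2 -1.5] w 0.0212
[[-0.999  0.039 -0.011]
 [ 0.039  0.999  0.009]
 [ 0.011  0.009 -1.   ]]
-0.26 0.02 14.37 0.50 -0.63 -0.27 -0.27 0.01 15.22 0.50 -0.63 -0.27
```

View pics/z21.png

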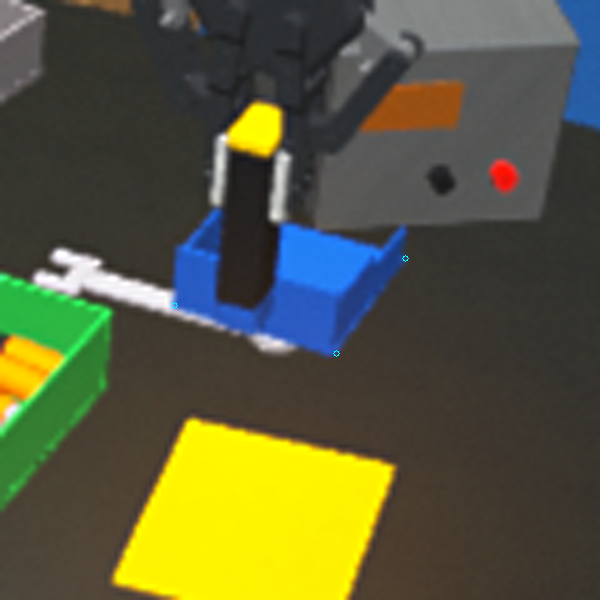

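No slip in the grip: the overlay corners coincide with the scoop's. Lowering to the mat.

Emit:
send_rows(motion="-0.1 0 2 0.2 -0.2 -0.1;-0.2 0 5 0.5 -0.6 -0.3;-0.3 0 8 0.5 -0.6 -0.3;-0.3 0 11 0.5 -0.6 -0.3;-0.3 0 13 0.5 -0.6 -0.3;-0.3 0 14.3 0.5 -0.6 -0.3;-0.3 0 14.8 0.5 -0.6 -0.3;-0.3 0 14.8 0.5 -0.6 -0.3")

```text
time: 22.55
ee_pos: [0.4456, -0.1931, 0.0849]
tool_rot: [[-0.999, 0.034, -0.002], [0.034, 0.999, -0.0], [0.002, -0.0, -1.0]]
contact_force: [-0.0, 0.6, -1.8]
grip_width: 0.021
```

Run:
```python
from h import *
s=st();print(fmt(rel([.4459,-.1925,.081],down(178.05))))
```

```text
t 22.55 q [-2.340e+01  5.600e+00 -2.270e+01  6.180e+01 -1.000e-01 -1.114e+02] p [ 0.4456 -0.1931  0.0849] F [-0.   0.6 -1.8] w 0.021
[[-0.999  0.034 -0.002]
 [ 0.034  0.999 -0.   ]
 [ 0.002 -0.    -1.   ]]
-0.02 0.06 0.39 -0.01 -0.14 -0.00
```

Emit:
send_rows(motion="0 0.05 0.2 0 0 0;0 0.05 0.35 0 0 0;0 0.05 0.4 0 0 0;0 0.05 0.4 0 0 0;0 0.05 0.4 0 0 0")

```text
time: 22.97
ee_pos: [0.4471, -0.1922, 0.0832]
tool_rot: [[-0.999, 0.032, 0.002], [0.032, 0.999, -0.002], [-0.002, -0.002, -1.0]]
contact_force: [0.1, 0.4, -1.3]
grip_width: 0.0213
```

Run:
```python
from h import *
s=st()
```

```text
t 22.97 q [-2.320e+01  5.500e+00 -2.300e+01  6.130e+01 -1.000e-01 -1.114e+02] p [ 0.4471 -0.1922  0.0832] F [ 0.1  0.4 -1.3] w 0.0213
[[-0.999  0.032  0.002]
 [ 0.032  0.999 -0.002]
 [-0.002 -0.002 -1.   ]]
```

Emit:
send_rows(motion="0 0 0.1 0 0 0;0 0 0.2 0 0 0;0 0 0.25 0 0 0;0 0 0.25 0 0 0;0 0 0.25 0 0 0")

```text
time: 23.38
ee_pos: [0.447, -0.1921, 0.081]
tool_rot: [[-0.999, 0.032, 0.002], [0.032, 0.999, -0.002], [-0.002, -0.002, -1.0]]
contact_force: [-2.1, 1.7, 4.2]
grip_width: 0.0215
```

Run:
```python
from h import *
s=st()
```

```text
t 23.38 q [-2.320e+01  5.600e+00 -2.320e+01  6.110e+01 -1.000e-01 -1.114e+02] p [ 0.447  -0.1921  0.081 ] F [-2.1  1.7  4.2] w 0.0215
[[-0.999  0.032  0.002]
 [ 0.032  0.999 -0.002]
 [-0.002 -0.002 -1.   ]]
```

Contact with the mat. Releasing and withdrawing straight up.

Emit:
send_rows(motion="0 0 -0.05 0 0 0;0 0 -0.05 0 0 0;0 0 -0.05 0 0 0;0 0 -0.05 0 0 0;0 0 -0.05 0 0 0;0 0 -1 0 0 0;0 0 -3 0 0 0;0 0 -6 0 0 0;0 0 -10 0 0 0;0 0 -14 0 0 0;0 0 -17 0 0 0;0 0 -17 0 0 0", claw=0.6)

```text
time: 24.38
ee_pos: [0.4487, -0.1927, 0.2576]
tool_rot: [[-0.999, 0.032, 0.01], [0.032, 0.999, -0.006], [-0.01, -0.006, -1.0]]
contact_force: [-0.2, -0.2, -0.3]
grip_width: 0.0513
```

Run:
```python
from h import *
s=st()
q,d=snap('top','top22');p,_=snap('side','side22')
# move away toward robot/home
print(fmt(rel([.157,-.501,.26],s['tool_rot'])))
```

```text
t 24.38 q [-2.320e+01  2.800e+00 -3.900e+00  8.270e+01 -1.000e-01 -1.113e+02] p [ 0.4487 -0.1927  0.2576] F [-0.2 -0.2 -0.3] w 0.0513
[[-0.999  0.032  0.01 ]
 [ 0.032  0.999 -0.006]
 [-0.01  -0.006 -1.   ]]
28.03 -31.81 -0.80 0.14 -0.36 0.00
```

View pics/side22.png

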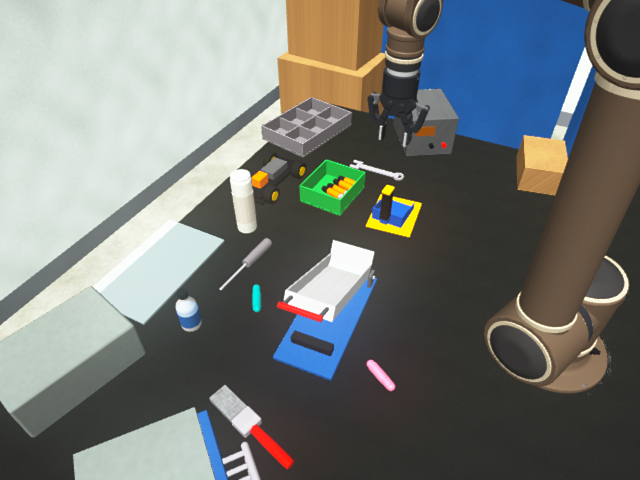

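The scoop stands upright on its mat (390,205), four cylinders are in the bin (345,185), the pan is still tilted and nothing else has moved. I'll move the arm aside for a last top-view check, then hand in.

Emit:
send_rows(motion="28 -31.8 -0.8 0 0 0;28 -31.8 -0.8 0 0 0;28 -31.8 -0.8 0 0 0;28 -31.8 -0.8 0 0 0;28 -31.8 -0.8 0 0 0;28 -31.8 -0.8 0 0 0;28 -31.8 -0.8 0 0 0;28 -31.8 -0.8 0 0 0;28 -31.8 -0.8 0 0 0;28 -31.8 -0.8 0 0 0;28 -31.8 -0.8 0 0 0;28 -31.8 -0.8 0 0 0;28 -31.8 -0.8 0 0 0")

```text
time: 25.57
ee_pos: [0.1562, -0.5, 0.2572]
tool_rot: [[-0.999, 0.034, 0.0], [0.034, 0.999, 0.001], [-0.0, 0.001, -1.0]]
contact_force: [-0.1, 0.1, -0.2]
grip_width: 0.0514
```

Run:
```python
from h import *
s=st()
q,d=snap('top','top23')
a=cv2.imread('pics/top0.png');e=cv2.absdiff(a,q).max(2)
print('changed px by region:',{n:int((e[y0:y1,x0:x1]>40).sum()) for n,(x0,y0,x1,y1) in dict(can=(300,100,340,160),bottle=(145,145,190,190),driver=(210,165,310,190),brush=(80,235,130,340),wrench=(488,190,515,280),pink=(180,340,215,390),turq=(205,195,245,230),car=(350,80,460,155)).items()})
```

```text
t 25.57 q [ -72.7    7.2    1.    83.8    0.  -160.8] p [ 0.1562 -0.5     0.2572] F [-0.1  0.1 -0.2] w 0.0514
[[-0.999  0.034  0.   ]
 [ 0.034  0.999  0.001]
 [-0.     0.001 -1.   ]]
changed px by region: {'can': 0, 'bottle': 0, 'driver': 0, 'brush': 0, 'wrench': 0, 'pink': 0, 'turq': 0, 'car': 0}
```

View pics/top23.png

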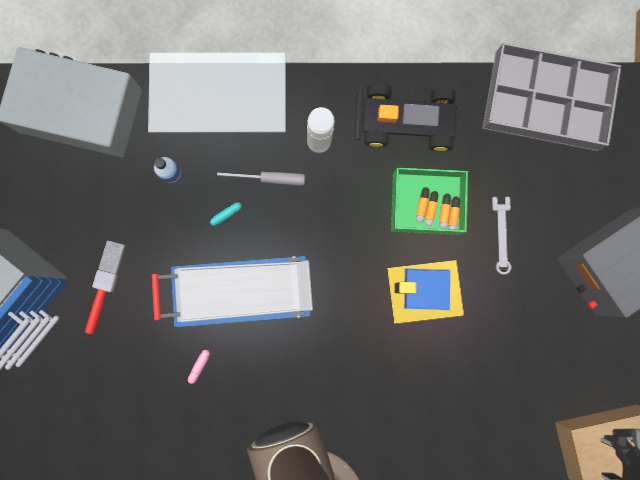

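```bash
python3 -c "
from rig import env
print(env.finish_job())"
```

```text
the job is handed in; nothing more can be done
None
```

The job is done and handed in at about 25.6 s of the 72 s allowed. I raised the pan to about 25.7° (0.45 rad) by its red bar, and it held that tilt when I let go. All four cylinders rolled down. I gathered them in one scoopful, lifted them clear, tipped them into the green bin, and set the scoop back upright on its mat.

The last pictures show:
- **Cylinders:** all four are in the bin (top view around pixel 438,208), and the pan is empty and still tilted.
- **Scoop:** it stands on the mat about 1 mm from where it started, by the arm's own readings.
- **Other objects:** comparing the first and last top pictures showed no changed pixels around the can, bottle, driver, brush, wrench, the two look-alikes or the toy car.
- **Forces:** every reading I took stayed under about 11 N.

None of my checks failed or disagreed with each other.

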